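# Clear and load a bench vacuum plate

### The job

Get the vacuum clamping plate ready for the next batch: first shut its valve (lever square across the pipe, against the stop), then clear all the pine offcuts off the plate into the scrap box. Next slide every freshly glued striped blank flat along the bench, never lifting it, into a marked bay of its own on the plate, squarely on the outline, and last of all open the valve fully (lever in line with the pipe, against the stop). Leave the other things on the bench where they are.

Things in the scene. Friction and masses are not known exactly. Their poses are not given: they have to be found in the camera images.
- plate: aluminium vacuum plate let in flush with the bench top (278 mm along its x, 150 mm along its y, nothing stands proud); origin at its centre on the bench surface (z = 0), z up. Three bays side by side along its x, 92 mm apart, each outlined by a black rubber seal 57 x 128 mm with the long side along the plate's y.
- bay0 (a point): centre of the nearest (plate -x) bay, on the bench surface; axes as the plate's (long side of the bay along y)
- bay1 (a point): centre of the middle bay, on the bench surface; axes as the plate's (long side of the bay along y)
- bay2 (a point): centre of the farthest (plate +x) bay, on the bench surface; axes as the plate's (long side of the bay along y)
- valve (a joint): quarter-turn lever of the vacuum valve, turning on a vertical axis: 0 = shut (lever square across the pipe, at its stop), 1.571 = open (lever in line with the pipe, at its stop); growing values turn it clockwise seen from above. Stays where it is left (about 0.15 N m friction).
- valve_hinge (a point): point on the lever's axis, at the mid height of its black grip (81 mm above the bench). The pipe below it is 22 mm thick, top 49 mm above the bench; the valve's brass body is 38 mm thick, its stem 24 mm.
- valve_grip (a point): centre of the lever's black grip, 66 mm from the axis; the grip is 62 mm long along the lever (35 to 97 mm from the axis), 14 mm wide, 22 mm high (70 to 92 mm above the bench). The line from valve_hinge to valve_grip is the lever's direction; the point's -y axis points along the lever outwards.
- scrap_box: grey open plastic scrap box fixed to the bench, 160 x 160 mm, 40 mm high, walls 6 mm; origin at the centre of its underside on the bench.
- offcut0: pine offcut, 45 (x) x 90 (y) x 30 (z) mm, origin at the centre of its underside. May be absent (None).
- offcut1: pine offcut, square stick 28 (x) x 100 (y) x 28 (z) mm, origin at the centre of its underside. May be absent (None).
- offcut2: pine offcut, short block 40 (x) x 55 (y) x 35 (z) mm, origin at the centre of its underside. May be absent (None).
- blank0: glued-up blank of three strips, brown with a dark strip down the middle, 50 (x) x 120 (y) x 16 (z) mm, about 80 g, lying flat on the bench; origin at the centre of its underside. May be absent (None).
- blank1: glued-up blank of three strips, brown with a dark strip down the middle, 50 (x) x 120 (y) x 16 (z) mm, about 80 g, lying flat on the bench; origin at the centre of its underside. May be absent (None).
- blank2: glued-up blank of three strips, brown with a dark strip down the middle, 50 (x) x 120 (y) x 16 (z) mm, about 80 g, lying flat on the bench; origin at the centre of its underside. May be absent (None).
- tape_roll: bystander: blue tape roll lying flat, 60 mm across, 24 mm high; origin at the centre of its underside
- screwdriver: bystander: screwdriver lying between the robot and the plate
- mallet: bystander: hammer lying at the right of the bench
- mug: bystander: white mug, 75 mm high, 72 mm across, beyond the plate
- glue: bystander: yellow glue bottle, 160 mm high, 60 mm across, beyond the plate
- brush: bystander: brush lying to the left of the scrap box
- bench_plane: bystander: hand plane, 200 mm long, 75 mm high, at the back right

How it is judged:
By the outcome, as a careful person would: the job done as asked, in the order asked, and still so for the second after the job is handed in, with the robot touching nothing.
Of offcut0, offcut1, offcut2 only 2 to 3 are there at a start; the rules pass over those that are not, and their reading is None.
Of blank0, blank1, blank2 only 2 to 3 are there at a start; the rules pass over those that are not, and their reading is None.
At some moment in a run one of blank0, blank1, blank2, offcut0, offcut1, offcut2 may be knocked a few centimetres aside while the robot is not near it.
Once in a run the grip may slacken for a moment while it holds something.
It also fails if it takes over 200 s, if anything falls off the work surface, if the arm or the gripper's body presses on something with over 40 N, if the wrist force passes 120 N, or if a joint passes its speed limit or range.

### The arm

A 7-joint arm with a two-finger parallel gripper is mounted at the origin on the work surface. World frame = base frame: x ahead of the robot, y to its left, z up, the work surface at z = 0. Lengths are in mm, angles in rad, forces in N, time in s.
With the tool pointing down it reaches from about 400 to 875 mm from the base axis. Payload 4.4 kg.
Tool frame: the origin (TCP) lies on the centre line of the jaws, within the pads' length; the fingertips stand 14 mm ahead of it and the grasp point (between the pads) lies 5 mm behind it (tips_ahead is the distance from the TCP to the fingertips, in mm); z points along the fingers, y is the line along which they close (so a half turn about z gives the same grasp; the last joint's range is limited). The gripper opens to 85 mm and grips with 20 to 120 N. Pads are 22 mm wide; open, the fingers measure 114 mm over their backs; the gripper's body (76 mm by 85 mm) begins 54 mm behind the grasp point. The pads swing forward as they close: fully open they stand 13 mm farther back than shut.
Start: joints at [1.216, 0.628, 0.038, 1.517, -0.027, 0.996, -0.02], TCP at [185.148, -623.087, 245.313] pointing down, gripper open.
Joint ranges: [-3.06, 3.06], [-0.37, 2.12], [-1.25, 1.32], [0.18, 2.47], [-1.1, 4.24], [0.23, 1.98], [-2.94, 2.94]. Speed limits (rad/s): [2.57, 2.57, 3.14, 3.14, 3.14, 3.14, 3.14].

### API

Orientations are given as [roll, pitch, yaw] about the fixed x, y, z axes, in that order (R = Rz(yaw) Ry(pitch) Rx(roll)).
In Python, from cell import * gives the robot as it stands.
- The arm moves only by the tool move_arm, never from a script. Its argument "rows" is text: rows parted by semicolons, each of 7 numbers parted by spaces: the shift along the tool's x, y, z scaled (see below), then the turn, a rotation vector about the tool's x, y, z scaled (see below), then the closure, from -1 (fully open) to 1 (shut). A call has 1 to 12 rows; each row is the pose to reach, as a shift and turn from the pose commanded when the call began, along the tool's axes at that moment; what a row does not reach only later rows make up. The controller multiplies each number of a shift by 0.3 m and each number of a turn by pi/2 rad. A row lasts 1/12 s, in which the tool goes at most 41.7 mm and 7.16 degrees, less where a joint would pass 70% of its speed; a pose out of reach is approached as far as the arm can. A call with a number of a shift or a turn outside -1 to 1 is refused whole. A call with a gripper value outside its range is refused whole. The fingers move at their own pace and stop on an object; the grip force is fixed at half the most. Time passes only in rows, so rows that repeat a pose let the fingers close. It gives the time, the measured TCP pose, the force, the opening and the grip force at its end, in the units of the state.
- read_state(): the state, without advancing time (a new reading comes with each control period).
- get_image(name): name is "scene" or "top" or "wrist"; returns a dict with "img" (384x512x3 uint8, red, green, blue), "vfov" (degrees; the focal length in pixels is half the picture's height over the tangent of half this angle, whatever the lens; pixels are square), "cx", "cy" (the principal point, pixels), "extrinsics" (4x4, takes a point from camera to world coordinates); the wrist camera has in their place "T_tool_cam" (4x4, takes a point from camera to tool coordinates, whose origin is the TCP and whose axes are the flange's). Camera axes: x right, y up, looking along -z (the intrinsics and any distortion apply to the point x, -y, -z); pixel columns grow to the right and rows downward; lengths in mm; the calibration is good to about 2 mm. A picture is of the moment at which its call begins: read the wrist's pose just before it. There is no depth.
- finish_job(): hands the job in; it is judged then, once.
The state is a dict: "clock": time; "qpos": joint angles; "qd": joint speeds; "tau": joint torques, N m; "eef_pos": TCP position; "tool_rot": TCP orientation; "force": force on the tool from outside, world axes, zero at the start; "torque": the same for the moment, N m; "width": finger opening in mm; "gripper_force": force on a finger pad.
Only numpy, scipy, OpenCV 4.12 (cv2) and the standard library are available. Lean on these libraries where they do the work, as an engineer would, in place of code of your own. Each camera call takes 0.05 s, during which the arm holds its last target. There are 200 camera calls.

## Working session

There is one attempt and no reset: what is moved stays moved. The work goes in short steps, Python scripts to look and compute and a tool call to move; the robot and the scene stay as the last step left them, time stands still between calls to the robot, and variables do not carry over. Pictures are saved under pics/ and viewed, at most 14 in all, crops included, and the job is handed in when it is done.

Besides the shell and the picture viewer there is one more tool, called after "Call:" by a JSON object that holds its "api" and its "payload". move_arm: Moves the arm, as the interface text tells. Its arguments: {"type":"object","properties":{"rows":{"type":"string"}},"required":["rows"]}

```bash
ls; mkdir -p pics
python3 - <<'E'
from cell import *
import cv2,numpy as np
s=read_state();print(s)
for n in("scene","top"):
    d=get_image(n);print(n,{k:v for k,v in d.items() if k!="img"})
    im=cv2.cvtColor(d["img"],cv2.COLOR_RGB2BGR);cv2.imwrite(f"pics/{n}0.png",im)
    cv2.imwrite(f"pics/{n}0b.png",cv2.resize(im,(800,600),interpolation=cv2.INTER_CUBIC))
E
```

```text
pics
{'clock': 0.0, 'qpos': array([ 1.21620575,  0.62932823,  0.03844862,  1.51836041, -0.0270048 ,
        0.99630906, -0.01999692]), 'qd': array([-0.00022089, -0.00054744, -0.00141332, -0.00017881, -0.00084287,
       -0.00090157, -0.00129577]), 'tau': array([-4.18785803e-04, -5.63397503e+01,  1.22619420e+00, -1.93448460e+01,
        1.10055532e-02,  1.04837763e-02, -1.23198923e-06]), 'eef_pos': array([ 184.97150245, -622.50333881,  244.40321688]), 'tool_rot': array([-3.13970591e+00,  2.38152689e-05,  2.88785845e-01]), 'force': array([ 0.7516937 , -0.92572828, -0.51524879]), 'torque': array([ 0.00546451,  0.00824852, -0.00679868]), 'gripper_force': 0.0, 'width': 85.3220727350003}
scene {'vfov': 55.58806172315704, 'cx': 248.05846366838944, 'cy': 193.3373530188701, 'extrinsics': array([[-8.49303962e-01, -4.50825250e-01,  2.74662292e-01,
         8.72408030e+02],
       [ 5.27866633e-01, -7.19044239e-01,  4.52031194e-01,
         4.93470731e+02],
       [-6.29273723e-03,  5.28896943e-01,  8.48662728e-01,
         1.04379934e+03],
       [ 0.00000000e+00,  0.00000000e+00,  0.00000000e+00,
         1.00000000e+00]])}
top {'vfov': 55.1975167189379, 'cx': 255.62434798039817, 'cy': 192.9789754046703, 'extrinsics': array([[ 3.73977133e-02,  9.74583029e-01, -2.20883071e-01,
         3.06295026e+02],
       [-9.99287073e-01,  3.53280374e-02, -1.33144912e-02,
        -2.88633993e+01],
       [-5.17271174e-03,  2.21223529e-01,  9.75209410e-01,
         1.29275376e+03],
       [ 0.00000000e+00,  0.00000000e+00,  0.00000000e+00,
         1.00000000e+00]])}
```

View pics/top0b.png

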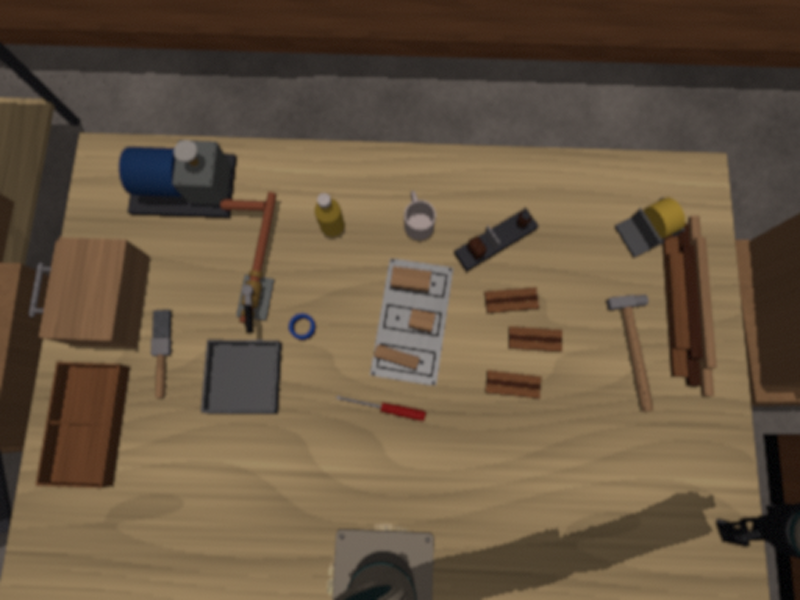

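View pics/scene0b.png

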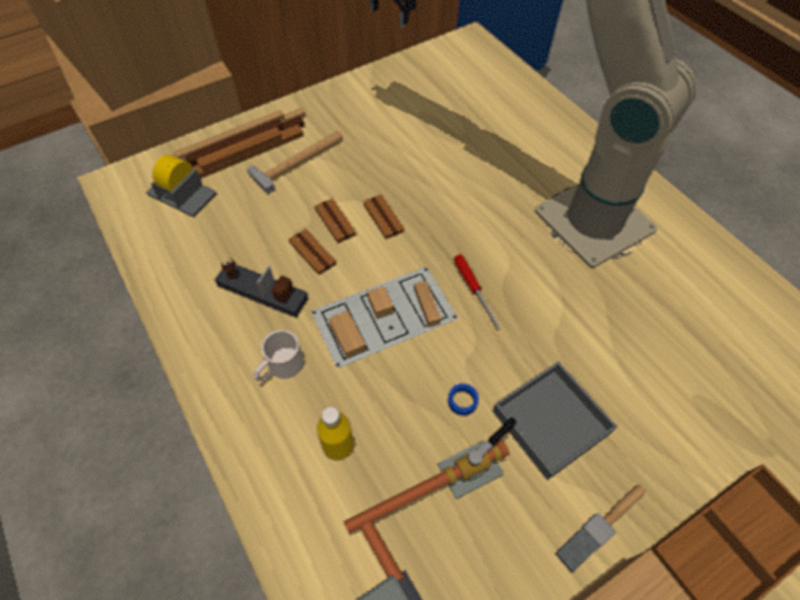

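```bash
cat > h.py <<'E'
from cell import *
import cv2,numpy as np
from scipy.spatial.transform import Rotation as R
def grab(n):
    s=read_state(); d=get_image(n); h=d["img"].shape[0]
    f=h/2/np.tan(np.radians(d["vfov"])/2)
    if n=="wrist":
        T=np.eye(4);T[:3,:3]=R.from_euler("xyz",s["tool_rot"]).as_matrix();T[:3,3]=s["eef_pos"];E=T@d["T_tool_cam"]
    else: E=d["extrinsics"]
    return cv2.cvtColor(d["img"],cv2.COLOR_RGB2BGR),(f,d["cx"],d["cy"],E)
def toW(px,c,z):
    f,cx,cy,E=c; px=np.atleast_2d(np.asarray(px,float))
    r=np.c_[(px[:,0]-cx)/f,-(px[:,1]-cy)/f,-np.ones(len(px))]@E[:3,:3].T
    t=(z-E[2,3])/r[:,2]; return (E[:3,3]+r*t[:,None])[:,:2]
def toP(P,c):
    f,cx,cy,E=c; q=(np.atleast_2d(P)-E[:3,3])@E[:3,:3]
    return np.c_[cx+f*q[:,0]/-q[:,2],cy-f*q[:,1]/-q[:,2]]
def rect(mask_pts,c,z):
    """min-area rect in world mm: centre, long-axis angle (deg in (-90,90]), (long,short)"""
    w=toW(mask_pts,c,z).astype(np.float32); (x,y),(a,b),t=cv2.minAreaRect(w)
    if a<b: t+=90;a,b=b,a
    t=(t+90)%180-90
    return np.round([x,y,t,a,b],1)
E
python3 - <<'E'
from h import *
im,c=grab("top")
hsv=cv2.cvtColor(im,cv2.COLOR_BGR2HSV)
def sh(n,u,v): print(n,[tuple(int(k) for k in hsv[int(q/1.5625),int(p/1.5625)]) for p,q in zip(u,v)])
sh("plate",[392,448,440,385],[265,300,335,330]);sh("off",[408,421,395],[279,320,355]);sh("blank",[500,535,512],[295,333,377]);sh("dark",[512,535],[300,340])
sh("bench",[470,560,340],[330,450,300]);sh("box",[240,210],[375,345]);sh("black",[249,249],[318,324]);sh("pipe",[260,262],[250,230]);sh("tape",[293],[327])
for n,p,z in [("hinge?",(255,288),81),("griptip",(249,328),81),("pipe a",(271,195),38),("pipe b",(257,280),38),("tape",(302,327),12),("screwR",(425,414),10),("screwL",(340,398),5),("boxTL",(207,341),40),("boxTR",(282,341),40),("boxBR",(279,413),40),("boxBL",(203,412),40),("plane",(535,213),0),("mallet",(620,302),0)]:
    print(n,toW(np.array(p)/1.5625,c,z).round())
x=im[90:270,120:380];cv2.imwrite("pics/crop1.png",cv2.resize(x,None,fx=3,fy=3,interpolation=cv2.INTER_CUBIC))
E
```

```text
plate [(10, 17, 133), (16, 29, 134), (12, 11, 121), (10, 12, 131)]
off [(14, 117, 133), (14, 118, 130), (14, 117, 124)]
blank [(12, 156, 100), (12, 154, 96), (12, 157, 101)]
dark [(9, 159, 64), (10, 161, 65)]
bench [(18, 100, 145), (19, 99, 136), (18, 99, 137)]
box [(0, 7, 76), (0, 7, 39)]
black [(0, 0, 19), (150, 13, 19)]
pipe [(8, 156, 111), (10, 146, 108)]
tape [(114, 128, 74)]
hinge? [[600. 303.]]
griptip [[511. 308.]]
pipe a [[835. 299.]]
pipe b [[629. 312.]]
tape [[529. 207.]]
screwR [[346. -77.]]
screwL [[374. 112.]]
boxTL [[485. 409.]]
boxTR [[491. 244.]]
boxBR [[336. 237.]]
boxBL [[332. 401.]]
plane [[ 828. -327.]]
mallet [[ 616. -519.]]
```

View pics/crop1.png

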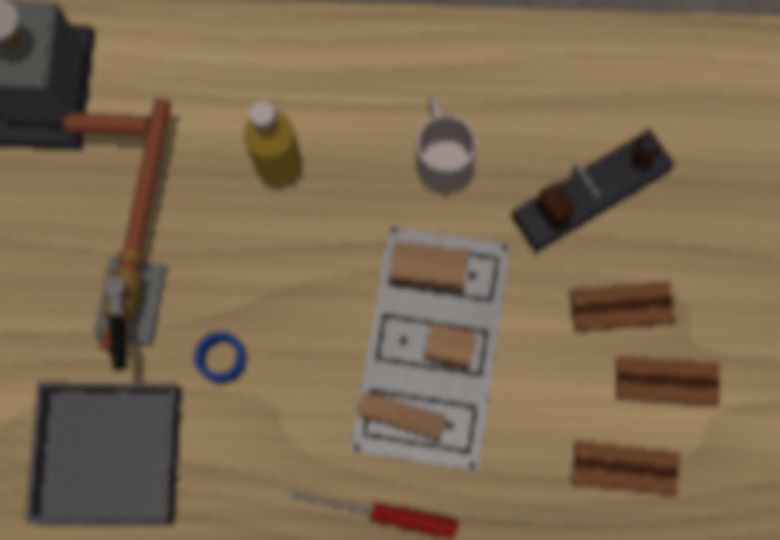

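```bash
cat >> h.py <<'E'
def comps(mask,amin):
    n,l,st,ce=cv2.connectedComponentsWithStats(mask.astype(np.uint8),connectivity=4)
    return [np.argwhere(l==i)[:,::-1] for i in range(1,n) if st[i,4]>=amin]
def survey(im,c,quiet=False):
    hsv=cv2.cvtColor(im,cv2.COLOR_BGR2HSV).astype(int);H,S,V=hsv[...,0],hsv[...,1],hsv[...,2]
    yy,xx=np.mgrid[:im.shape[0],:im.shape[1]]
    W=toW(np.c_[xx.ravel(),yy.ravel()],c,0).reshape(*im.shape[:2],2)
    X,Y=W[...,0],W[...,1]; reg=(X>330)&(X<760)&(Y>-420)&(Y<420)
    out={}
    pl=max(comps((S<50)&(V>95)&reg&(abs(Y)<200)&(X<720),20),key=len)
    out["plate"]=rect(pl,c,0)
    out["blanks"]=[rect(p,c,12) for p in comps((S>130)&(H<16)&(H>5)&reg&(Y<130)&(X>420),60)]
    out["offs"]=[rect(p,c,24) for p in comps((S>70)&(S<132)&(H<17)&(V>95)&reg&(abs(Y)<130)&(X>400),40)]
    out["tape"]=[rect(p,c,12) for p in comps((H>100)&(H<130)&(S>90)&(X>330)&(X<720)&(abs(Y)<400),20)]
    out["grip"]=[(rect(p,c,87),len(p)) for p in comps((V<34)&(X>450)&(X<700)&(Y>150)&(Y<400),12)]
    return out
E
python3 - <<'E'
from h import *
for n in("top","scene"):
    im,c=grab(n); o=survey(im,c); print(n)
    for k,v in o.items(): print(k,v)
    if n=="top":
        print("hub",toW((159,186.7),c,86),"pipe",toW([(173,125),(155,205)],c,38))
E
```

```text
top
plate [557.5 -41.   -6.9 278.3 150. ]
blanks [array([ 732.8, -186.1,   33.5,   44.8,   31.2]), array([ 610.5, -266.5,  -82.6,  116.7,   47.9]), array([ 522.4, -319.9,   88.4,  116.3,   47.7]), array([ 431.6, -270.4,  -90. ,  114.3,   25.1])]
offs [array([651.1, -34. ,  85.1,  87.4,  43.5]), array([555.7, -62.2,  79.4,  52.2,  40.4]), array([469.4,  -7.6,  73.7, 100. ,  27.5])]
tape [array([532.1, 208.4,  48.5,  54.2,  52.1])]
grip [(array([531.8, 309.7,   5.5,  51.9,  13.4]), 57)]
hub [[589.55888249 315.48652318]] pipe [[834.56966018 300.12752223]
 [534.90499071 336.8493018 ]]
scene
plate [557.7 -41.7  -7.2 276.5 148.3]
blanks [array([ 523.2, -317.8,   89. ,  124. ,   49.8]), array([ 433.6, -268.6,   85.9,  126.4,   22.4]), array([ 611.4, -265.4,  -83.6,  123.2,   50.8]), array([ 714.3, -207.8,   35.7,   56.6,   40.4])]
offs []
tape [array([531.3, 206.6,  58. ,  57.9,  55.4])]
grip [(array([532.5, 311.5,  11.2,  57.6,  13. ]), 81)]
```

```bash
cat >> h.py <<'E'
def mv(*wps):
    """print scaled shift+turn from the present pose to each (x,y,z,yawdeg)"""
    s=read_state(); R0=R.from_euler("xyz",s["tool_rot"]); p=s["eef_pos"]
    print("at",p.round(1),np.degrees(s["tool_rot"]).round(1),"w",round(s["width"],1),"F",s["force"].round(1),"t",round(s["clock"],1))
    for x,y,z,a in wps:
        d=R0.inv().apply(np.array([x,y,z])-p)/300
        r=(R0.inv()*R.from_euler("xyz",[np.pi,0,np.radians(a)])).as_rotvec()/(np.pi/2)
        print(" ".join(f"{v:.3f}" for v in [*d,*r]))
E
python3 - <<'E'
from h import *
mv((420,-420,240,50),(430,-380,240,83))
E
```

```text
at [ 185.1 -622.8  244.9] [-180.     0.    16.5] w 85.3 F [-0.  -0.2  1.1] t 0.2
0.943 -0.425 0.017 -0.001 -0.000 -0.372
1.013 -0.543 0.017 -0.000 -0.000 -0.738
```

Call:
{"api": "move_arm", "payload": {"rows": "0.95 -0.42 0 0 0 -0.738 1;0.95 -0.42 0 0 0 -0.738 1;0.95 -0.42 0 0 0 -0.738 1;0.95 -0.42 0 0 0 -0.738 1;0.95 -0.42 0 0 0 -0.738 1;0.95 -0.42 0 0 0 -0.738 1;0.95 -0.42 0 0 0 -0.738 1;0.95 -0.42 0 0 0 -0.738 1;0.95 -0.42 0 0 0 -0.738 1;0.95 -0.42 0 0 0 -0.738 1;0.95 -0.42 0 0 0 -0.738 1;0.95 -0.42 0 0 0 -0.738 1"}}

```text
clock: 1.25
eef_pos: [422.2, -421.3, 245.2]
tool_rot: [-3.141, -0.0, 1.446]
force: [-0.8, -0.4, -0.1]
width: -0.2
gripper_force: 0.0
```

Call:
{"api": "move_arm", "payload": {"rows": "0.95 0 0 0 0 0 1;0.95 0 0 0 0 0 1;0.95 0 0 0 0 0 1;0.95 0 0 0 0 0 1;0.95 0 0 0 0 0 1;0.95 0 0 0 0 0 1;0.95 0 0 0 0 0 1;0.95 0 0 0 0 0 1;0.95 0 0 0 0 0 1"}}

```text
clock: 2.0
eef_pos: [457.8, -136.5, 245.7]
tool_rot: [3.141, -0.0, 1.451]
force: [0.3, -0.8, -0.5]
width: 0.0
gripper_force: 0.0
```

Call:
{"api": "move_arm", "payload": {"rows": "0.95 0 0 0 0 0 1;0.95 0 0 0 0 0 1;0.95 0 0 0 0 0 1;0.95 0 0 0 0 0 1;0.95 0 0 0 0 0 1;0.95 0 0 0 0 0 1;0.95 0 0 0 0 0 1;0.95 0 0 0 0 0 1;0.95 0 0 0 0 0 1"}}

```text
clock: 2.75
eef_pos: [492.9, 145.2, 245.1]
tool_rot: [3.141, -0.0, 1.449]
force: [-0.1, -1.4, -0.4]
width: -0.1
gripper_force: 0.0
```

Run:
```python
from h import *
mv((521,345,150,83),(521,345,90,83))
```

```text
at [492.9 145.2 245.1] [180.  -0.  83.] w -0.1 F [-0.1 -1.4 -0.4] t 2.8
0.672 0.012 0.317 0.000 -0.000 0.000
0.672 0.012 0.517 0.000 -0.000 0.000
```

Call:
{"api": "move_arm", "payload": {"rows": "0.67 0.012 0 0 0 0 1;0.67 0.012 0 0 0 0 1;0.67 0.012 0 0 0 0 1;0.67 0.012 0 0 0 0 1;0.67 0.012 0 0 0 0 1;0.67 0.012 0 0 0 0 1;0.67 0.012 0.3 0 0 0 1;0.67 0.012 0.517 0 0 0 1;0.67 0.012 0.517 0 0 0 1;0.67 0.012 0.517 0 0 0 1;0.67 0.012 0.517 0 0 0 1;0.67 0.012 0.517 0 0 0 1"}}

```text
clock: 3.75
eef_pos: [521.0, 340.2, 89.0]
tool_rot: [-3.14, 0.004, 1.444]
force: [0.5, 0.1, 1.5]
width: -0.0
gripper_force: 0.0
```

Call:
{"api": "move_arm", "payload": {"rows": "-0.053 0.017 0 0 0 0 1;-0.053 0.017 0 0 0 0 1;-0.1 0.022 0 0 0 0 1;-0.138 0.029 0 0 0 0 1;-0.175 0.05 0 0 0 0 1;-0.214 0.07 0 0 0 0 1;-0.245 0.1 0 0 0 0 1;-0.272 0.133 0 0 0 0 1;-0.28 0.15 0 0 0 0 1;-0.287 0.165 0 0 0 0 1;-0.287 0.165 0 0 0 0 1"}}

```text
clock: 4.67
eef_pos: [560.2, 250.4, 89.9]
tool_rot: [3.141, 0.001, 1.446]
force: [-0.1, -0.2, -0.6]
width: -0.1
gripper_force: 0.0
```

Run:
```python
from h import *
mv()
im,c=grab("scene");a=toP([[560,270,80]],c)[0].astype(int);print(a)
x=im[a[1]-70:a[1]+70,a[0]-90:a[0]+90];cv2.imwrite("pics/v1.png",cv2.resize(x,None,fx=4,fy=4,interpolation=cv2.INTER_CUBIC))
```

```text
at [560.2 250.4  89.9] [1.80e+02 1.00e-01 8.29e+01] w -0.1 F [-0.1 -0.2 -0.6] t 4.7
[303 268]
```

View pics/v1.png

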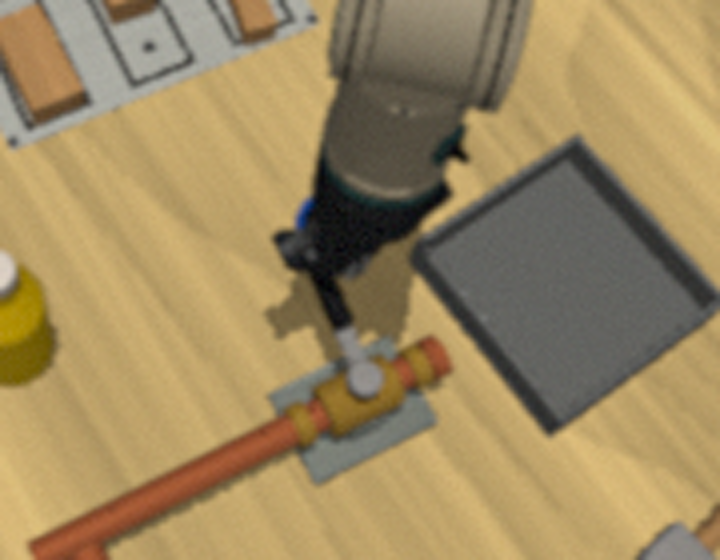

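Call:
{"api": "move_arm", "payload": {"rows": "0 0.01 0 0 0 0 1;0 0.02 0 0 0 0 1;0 0.02 0 0 0 0 1;0 0.02 0 0 0 0 1"}}

```text
clock: 5.05
eef_pos: [564.8, 251.3, 90.0]
tool_rot: [-3.141, 0.0, 1.448]
force: [-1.1, -1.0, -0.4]
width: -0.2
gripper_force: 0.5
```

Call:
{"api": "move_arm", "payload": {"rows": "0 0.01 0 0 0 0 1;0 0.015 0 0 0 0 1;0 0.015 0 0 0 0 1;0 0.015 0 0 0 0 1"}}

```text
clock: 5.38
eef_pos: [569.5, 250.6, 90.1]
tool_rot: [-3.142, 0.0, 1.448]
force: [-1.4, -0.7, -0.9]
width: -0.4
gripper_force: 0.8
```

Run:
```python
from h import *
mv()
im,c=grab("scene");print(toW((304.25,292.5),c,92))
```

```text
at [569.5 250.6  90.1] [-180.    0.   83.] w -0.4 F [-1.4 -0.7 -0.9] t 5.4
[[601.36709722 325.97989262]]
```

Call:
{"api": "move_arm", "payload": {"rows": "0 0.01 0 0 0 0 1;0 0.01 0 0 0 0 1;0 0.01 0 0 0 0 1"}}

```text
clock: 5.68
eef_pos: [569.8, 250.7, 90.0]
tool_rot: [-3.137, 0.002, 1.449]
force: [-6.5, -0.8, 4.2]
width: -0.0
gripper_force: 3.7
```

Call:
{"api": "move_arm", "payload": {"rows": "0 0.01 0 0 0 0 1;0 0.01 0 0 0 0 1;0 0.01 0 0 0 0 1"}}

```text
clock: 5.93
eef_pos: [570.1, 250.6, 90.0]
tool_rot: [-3.132, 0.003, 1.45]
force: [-13.4, -1.3, 8.6]
width: 0.3
gripper_force: 6.6
```

Call:
{"api": "move_arm", "payload": {"rows": "0 0.01 0 0 0 0 1;0 0.01 0 0 0 0 1;0 0.01 0 0 0 0 1"}}

```text
clock: 6.18
eef_pos: [570.3, 250.6, 89.9]
tool_rot: [-3.128, 0.005, 1.451]
force: [-18.9, -0.1, 12.1]
width: 0.1
gripper_force: 9.5
```

Call:
{"api": "move_arm", "payload": {"rows": "0 -0.1 0 0 0 0 1;0 -0.15 0 0 0 0 1;0 -0.15 -0.2 0 0 0 1;0 -0.15 -0.4 0 0 0 1;0 -0.15 -0.4 0 0 0 0;0 -0.15 -0.4 0 0 0 0"}}

```text
clock: 6.68
eef_pos: [538.7, 258.9, 218.6]
tool_rot: [3.128, -0.01, 1.448]
force: [0.6, 0.7, 1.0]
width: 23.3
gripper_force: 0.0
```

Run:
```python
from h import *
mv((651,-34,200,85),(651,-34,20,85))
im,c=grab("scene");o=survey(im,c);print(o["blanks"],o["offs"],o["grip"],o["tape"])
```

```text
at [538.7 258.9 218.6] [179.2  -0.6  83. ] w 23.3 F [0.6 0.7 1. ] t 6.7
-0.924 0.490 0.059 0.009 -0.006 -0.022
-0.930 0.482 0.659 0.009 -0.006 -0.022
[array([ 523.7, -317.6,   88. ,  123.4,   48.8]), array([ 433.6, -269.1,   85.9,  125.4,   22.4]), array([ 611.5, -265. ,  -82.9,  123.5,   50. ]), array([ 713.7, -207.9,   28.8,   51.8,   42.5])] [] [(array([501.9, 207.3,   6.7,  37.6,  33.7]), 104), (array([592.5, 256.8,  80.6,  56.6,  12.6]), 85)] [array([532.1, 208. ,  58. ,  61. ,  55.4])]
```

Call:
{"api": "move_arm", "payload": {"rows": "-0.925 0.49 0 0.01 -0.006 -0.022 -1;-0.925 0.49 0 0.01 -0.006 -0.022 -1;-0.925 0.49 0 0.01 -0.006 -0.022 -1;-0.925 0.49 0 0.01 -0.006 -0.022 -1;-0.925 0.49 0 0.01 -0.006 -0.022 -1;-0.925 0.49 0 0.01 -0.006 -0.022 -1;-0.925 0.49 0 0.01 -0.006 -0.022 -1;-0.925 0.49 0 0.01 -0.006 -0.022 -1;-0.925 0.49 0 0.01 -0.006 -0.022 -1;-0.925 0.49 0 0.01 -0.006 -0.022 -1"}}

```text
clock: 7.57
eef_pos: [645.9, -40.4, 209.0]
tool_rot: [-3.125, 0.009, 1.479]
force: [-0.1, 1.1, -0.0]
width: 85.7
gripper_force: 0.0
```

Run:
```python
from h import *
mv((651,-34,60,85),(651,-34,20,85))
im,c=grab("wrist");cv2.imwrite("pics/w1.png",im);print(c,toP([[651,-34,30]],c))
```

```text
at [645.9 -40.4 209. ] [-179.1    0.5   84.7] w 85.7 F [-0.1  1.1 -0. ] t 7.6
0.028 0.023 0.496 -0.010 0.006 -0.003
0.029 0.025 0.630 -0.010 0.006 -0.003
(np.float64(328.1799313577556), 252.0982606199262, 190.038023096823, array([[ 9.95554278e-01,  8.47267792e-02,  4.11467196e-02,
         6.55177281e+02],
       [-9.27718422e-02,  9.57565797e-01,  2.72875666e-01,
         2.67405632e+01],
       [-1.62808151e-02, -2.75479793e-01,  9.61168985e-01,
         3.35958586e+02],
       [ 0.00000000e+00,  0.00000000e+00,  0.00000000e+00,
         1.00000000e+00]])) [[258.9163914  162.83079671]]
```

View pics/w1.png

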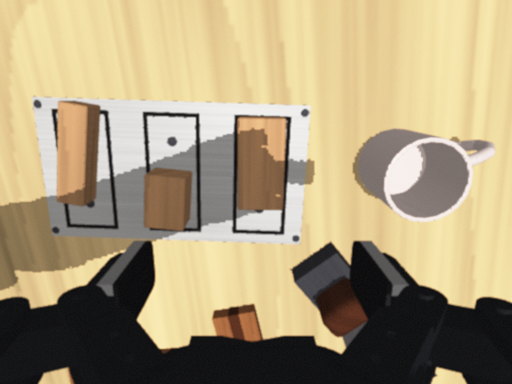

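Call:
{"api": "move_arm", "payload": {"rows": "0.028 0.023 0.13 -0.01 0.006 0 -1;0.028 0.023 0.26 -0.01 0.006 0 -1;0.028 0.023 0.39 -0.01 0.006 0 -1;0.028 0.024 0.5 -0.01 0.006 0 -1;0.028 0.024 0.6 -0.01 0.006 0 -1;0.028 0.024 0.63 -0.01 0.006 0 -1;0.028 0.024 0.63 -0.01 0.006 0 1;0.028 0.024 0.63 -0.01 0.006 0 1;0.028 0.024 0.63 -0.01 0.006 0 1;0.028 0.024 0.63 -0.01 0.006 0 1;0.028 0.024 0.63 -0.01 0.006 0 1;0.028 0.024 0.63 -0.01 0.006 0 1"}}

```text
clock: 8.62
eef_pos: [652.5, -31.5, 23.9]
tool_rot: [3.137, -0.001, 1.483]
force: [0.3, 1.0, 7.2]
width: 43.7
gripper_force: 63.9
```

Run:
```python
from h import *
mv((651,-34,160,85),(443,347,160,90))
E=np.array([[ 9.95554278e-01,  8.47267792e-02,  4.11467196e-02,6.55177281e+02],[-9.27718422e-02,  9.57565797e-01,  2.72875666e-01,2.67405632e+01],[-1.62808151e-02, -2.75479793e-01,  9.61168985e-01,3.35958586e+02],[0,0,0,1]])
c=(328.18,252.098,190.038,E)
k=toW([(38,104),(305,113),(296,238),(56,230)],c,0);print(k.round(1),k.mean(0))
im,ct=grab("top");print(survey(im,ct)["blanks"])
```

```text
at [652.5 -31.5  23.9] [ 1.797e+02 -1.000e-01  8.490e+01] w 43.7 F [0.3 1.  7.2] t 8.6
-0.008 -0.002 -0.454 0.003 -0.001 -0.001
1.196 -0.805 -0.456 0.003 -0.001 -0.056
[[ 435.6   39.4]
 [ 700.7    6.1]
 [ 684.2 -128. ]
 [ 418.6  -95.5]] [559.76268216 -44.48762705]
[array([ 735.7, -184.9,    2. ,   34.5,   32.9]), array([ 614.3, -301.8,  -87.9,   48.6,   44.1]), array([ 522. , -322. ,   87.9,  111.8,   47.8]), array([ 430.5, -280.8,   89.5,   93.3,   22.4])]
```

Call:
{"api": "move_arm", "payload": {"rows": "0 0 -0.15 0 0 0 1;0 0 -0.3 0 0 0 1;0 0 -0.4 0 0 0 1;0.12 -0.08 -0.4 0 0 0 1;0.24 -0.16 -0.4 0 0 0 1;0.36 -0.24 -0.4 0 0 0 1;0.48 -0.32 -0.4 0 0 0 1;0.6 -0.4 -0.4 0 0 -0.05 1;0.7 -0.47 -0.4 0 0 -0.05 1;0.8 -0.54 -0.4 0 0 -0.05 1;0.8 -0.54 -0.4 0 0 -0.05 1"}}

```text
clock: 9.58
eef_pos: [505.0, 231.9, 142.9]
tool_rot: [-3.141, -0.008, 1.575]
force: [-0.9, 1.2, -0.7]
width: 43.7
gripper_force: 63.1
```

Run:
```python
from h import *
mv((443,347,140,90),(443,347,35,90))
```

```text
at [505.  231.9 142.9] [-180.    -0.5   90.2] w 43.7 F [-0.9  1.2 -0.7] t 9.6
0.384 -0.205 0.013 -0.001 -0.005 0.002
0.381 -0.205 0.363 -0.001 -0.005 0.002
```

Call:
{"api": "move_arm", "payload": {"rows": "0.13 -0.07 0 0 0 0 1;0.26 -0.14 0 0 0 0 1;0.384 -0.205 0 0 0 0 1;0.384 -0.205 0 0 0 0 1;0.384 -0.205 0.12 0 0 0 1;0.384 -0.205 0.24 0 0 0 1;0.384 -0.205 0.35 0 0 0 1;0.384 -0.205 0.35 0 0 0 1;0.384 -0.205 0.35 0 0 0 -0.25;0.384 -0.205 0.35 0 0 0 -0.25;0.384 -0.205 0.35 0 0 0 -0.25;0.384 -0.205 0.2 0 0 0 -0.25"}}

```text
clock: 10.58
eef_pos: [445.0, 333.7, 72.7]
tool_rot: [-3.129, 0.009, 1.562]
force: [-0.4, -0.8, -1.0]
width: 53.2
gripper_force: 0.0
```

Call:
{"api": "move_arm", "payload": {"rows": "0 0 -0.13 0 0 0 -0.25;0 0 -0.3 0 0 0 -1;0 0 -0.4 0 0 0 -1"}}

```text
clock: 10.83
eef_pos: [450.2, 337.2, 203.0]
tool_rot: [3.139, -0.003, 1.561]
force: [0.9, 0.8, -0.0]
width: 75.8
gripper_force: 0.0
```

Run:
```python
from h import *
im,c=grab("top");o=survey(im,c);print(o["blanks"],o["offs"])
mv((469.4,-7.6,180,74))
```

```text
[array([ 733.4, -185.2,   36.7,   42.3,   31.6]), array([ 610.4, -266.4,  -83.1,  117.2,   47.1]), array([ 522.1, -319.8,   88.2,  116.3,   47.7]), array([ 431.6, -270.4,  -90. ,  114.3,   25.1])] [array([555.4, -62.1,  80.6,  52.4,  40.8]), array([469.9,  -7.8,  73.7, 100. ,  28.6])]
at [453.4 340.5 210.7] [179.3  -0.6  89.4] w 82.1 F [1.1 1.6 4.2] t 10.9
-1.161 0.063 0.091 0.007 -0.008 0.172
```

Call:
{"api": "move_arm", "payload": {"rows": "-0.98 0.05 0.05 0.007 -0.008 0.172 -1;-0.98 0.05 0.05 0.007 -0.008 0.172 -1;-0.98 0.05 0.05 0.007 -0.008 0.172 -1;-0.98 0.05 0.05 0.007 -0.008 0.172 -1;-0.98 0.05 0.05 0.007 -0.008 0.172 -1;-0.98 0.05 0.05 0.007 -0.008 0.172 -1;-0.98 0.05 0.05 0.007 -0.008 0.172 -1;-0.98 0.05 0.05 0.007 -0.008 0.172 -1;-0.98 0.05 0.05 0.007 -0.008 0.172 -1"}}

```text
clock: 11.63
eef_pos: [462.6, 39.4, 185.1]
tool_rot: [-3.136, 0.014, 1.284]
force: [0.4, 0.2, 0.5]
width: 85.4
gripper_force: 0.0
```

Run:
```python
from h import *
mv((469.6,-8,100,74),(469.6,-8,25,74))
```

```text
at [462.6  39.4 185.1] [-179.7    0.8   73.6] w 85.4 F [0.4 0.2 0.5] t 11.6
-0.141 0.069 0.285 -0.004 0.009 -0.005
-0.137 0.070 0.535 -0.004 0.009 -0.005
```

Call:
{"api": "move_arm", "payload": {"rows": "-0.14 0.07 0 -0.004 0.009 -0.005 -1;-0.14 0.07 0.1 -0.004 0.009 -0.005 -1;-0.14 0.07 0.22 -0.004 0.009 -0.005 -1;-0.14 0.07 0.34 -0.004 0.009 -0.005 -1;-0.138 0.07 0.44 -0.004 0.009 -0.005 -1;-0.138 0.07 0.525 -0.004 0.009 -0.005 -1;-0.138 0.07 0.525 -0.004 0.009 -0.005 1;-0.138 0.07 0.525 -0.004 0.009 -0.005 1;-0.138 0.07 0.525 -0.004 0.009 -0.005 1;-0.138 0.07 0.525 -0.004 0.009 -0.005 1;-0.138 0.07 0.525 -0.004 0.009 -0.005 1;-0.138 0.07 0.525 -0.004 0.009 -0.005 1"}}

```text
clock: 12.63
eef_pos: [470.6, -3.7, 27.9]
tool_rot: [3.14, -0.003, 1.299]
force: [0.3, 1.7, 9.0]
width: 26.4
gripper_force: 59.4
```

Call:
{"api": "move_arm", "payload": {"rows": "0 0 -0.13 0 0 0 1;0 0 -0.26 0 0 0 1;0 0 -0.39 0 0 0 1;0.12 -0.05 -0.39 0 0 0 1;0.24 -0.1 -0.39 0 0 0 1;0.36 -0.15 -0.39 0 0 -0.05 1;0.48 -0.2 -0.39 0 0 -0.1 1;0.6 -0.25 -0.39 0 0 -0.17 1;0.7 -0.3 -0.39 0 0 -0.17 1;0.8 -0.34 -0.39 0 0 -0.17 1;0.9 -0.38 -0.39 0 0 -0.17 1;0.9 -0.38 -0.39 0 0 -0.17 1"}}

```text
clock: 13.63
eef_pos: [430.7, 295.5, 145.3]
tool_rot: [3.141, -0.011, 1.575]
force: [0.7, 1.3, 0.3]
width: 26.5
gripper_force: 59.6
```

Run:
```python
from h import *
mv((378,344,140,90),(378,344,37,90))
```

```text
at [430.7 295.5 145.3] [180.   -0.6  90.2] w 26.5 F [0.7 1.3 0.3] t 13.6
0.162 -0.175 0.019 0.000 -0.007 0.002
0.158 -0.175 0.363 0.000 -0.007 0.002
```

Call:
{"api": "move_arm", "payload": {"rows": "0.1 -0.1 0 0 0 0 1;0.17 -0.175 0 0 0 0 1;0.17 -0.175 0 0 0 0 1;0.17 -0.175 0.1 0 0 0 1;0.17 -0.175 0.2 0 0 0 1;0.17 -0.175 0.3 0 0 0 1;0.168 -0.175 0.36 0 0 0 1;0.168 -0.175 0.36 0 0 0 1;0.168 -0.175 0.36 0 0 0 0.15;0.168 -0.175 0.36 0 0 0 0.15;0.168 -0.175 0.36 0 0 0 0.15;0.168 -0.175 0.2 0 0 0 0.15"}}

```text
clock: 14.63
eef_pos: [375.9, 333.8, 71.3]
tool_rot: [-3.128, 0.008, 1.566]
force: [0.4, 0.2, -0.4]
width: 36.5
gripper_force: 0.0
```

Call:
{"api": "move_arm", "payload": {"rows": "0 0 -0.13 0 0 0 0.15;0 0 -0.3 0 0 0 -1;0 0 -0.4 0 0 0 -1;0 0 -0.4 0 0 0 -1"}}

```text
clock: 14.97
eef_pos: [382.8, 340.3, 204.9]
tool_rot: [3.134, -0.011, 1.565]
force: [1.2, 1.4, 0.5]
width: 71.6
gripper_force: 0.0
```

Run:
```python
from h import *
im,c=grab("top");o=survey(im,c);print(o["blanks"],o["offs"])
mv((555.4,-62,180,170))
```

```text
[array([ 733.8, -186.8,   44.9,   42.4,   32.2]), array([ 610.2, -266.6,  -82.6,  116.6,   48. ]), array([ 522.2, -318.2,   88.2,  113. ,   47.7]), array([ 431.7, -270.4,  -90. ,  114.3,   25.2])] [array([555.7, -62.2,  79.4,  52.2,  40.4])]
at [381.9 338.9 202. ] [179.7  -0.5  89.7] w 78.1 F [-0.9 -0.7 -0.1] t 15.0
-1.334 0.586 0.065 0.006 -0.002 -0.893
```

Call:
{"api": "move_arm", "payload": {"rows": "-0.95 0.42 0 0.006 -0.002 -0.89 -1;-0.95 0.42 0 0.006 -0.002 -0.89 -1;-0.95 0.42 0 0.006 -0.002 -0.89 -1;-0.95 0.42 0 0.006 -0.002 -0.89 -1;-0.95 0.42 0 0.006 -0.002 -0.89 -1;-0.95 0.42 0 0.006 -0.002 -0.89 -1;-0.95 0.42 0 0.006 -0.002 -0.89 -1;-0.95 0.42 0 0.006 -0.002 -0.89 -1;-0.95 0.42 0 0.006 -0.002 -0.89 -1;-0.95 0.42 0 0.006 -0.002 -0.89 -1;-0.95 0.42 0 0.006 -0.002 -0.89 -1;-0.95 0.42 0 0.006 -0.002 -0.89 -1"}}

```text
clock: 16.02
eef_pos: [503.7, 50.6, 195.8]
tool_rot: [-3.134, -0.008, 2.967]
force: [1.1, -0.2, -0.7]
width: 85.7
gripper_force: 0.0
```

Run:
```python
from h import *
mv((555.4,-62,180,170),(555.4,-62,24,170))
```

```text
at [503.7  50.6 195.8] [-179.6   -0.4  170. ] w 85.7 F [ 1.1 -0.2 -0.7] t 16.0
-0.235 -0.339 0.053 -0.005 -0.005 -0.000
-0.239 -0.335 0.573 -0.005 -0.005 -0.000
```

Call:
{"api": "move_arm", "payload": {"rows": "-0.12 -0.17 0 -0.005 -0.005 0 -1;-0.237 -0.337 0 -0.005 -0.005 0 -1;-0.237 -0.337 0.05 -0.005 -0.005 0 -1;-0.237 -0.337 0.18 -0.005 -0.005 0 -1;-0.237 -0.337 0.31 -0.005 -0.005 0 -1;-0.237 -0.337 0.44 -0.005 -0.005 0 -1;-0.237 -0.337 0.565 -0.005 -0.005 0 -1;-0.237 -0.337 0.565 -0.005 -0.005 0 -1;-0.237 -0.337 0.565 -0.005 -0.005 0 1;-0.237 -0.337 0.565 -0.005 -0.005 0 1;-0.237 -0.337 0.565 -0.005 -0.005 0 1;-0.237 -0.337 0.565 -0.005 -0.005 0 1"}}

```text
clock: 17.02
eef_pos: [557.0, -61.7, 30.0]
tool_rot: [3.141, 0.006, 2.963]
force: [0.2, -0.7, 0.3]
width: 53.6
gripper_force: 63.9
```

Call:
{"api": "move_arm", "payload": {"rows": "0 0 0 0 0 0 1;0 0 -0.13 0 0 0 1;0 0 -0.26 0 0 0 1;0 0 -0.42 0 0 0 1;0 0 -0.42 0 0 0 1"}}

```text
clock: 17.43
eef_pos: [559.0, -60.9, 160.9]
tool_rot: [3.139, 0.014, 2.964]
force: [0.6, 0.2, -0.8]
width: 53.7
gripper_force: 64.0
```

Run:
```python
from h import *
mv((438,278,150,90))
```

```text
at [559.  -60.9 160.9] [179.9   0.8 169.8] w 53.7 F [ 0.6  0.2 -0.8] t 17.4
0.597 1.040 0.030 0.007 0.006 0.887
```

Call:
{"api": "move_arm", "payload": {"rows": "0.1 0.1 0 0 0 0.08 1;0.15 0.2 0 0 0 0.16 1;0.2 0.3 0 0 0 0.24 1;0.25 0.4 0 0 0 0.32 1;0.3 0.5 0 0 0 0.4 1;0.36 0.6 0 0 0 0.48 1;0.42 0.7 0 0 0 0.56 1;0.48 0.8 0 0 0 0.64 1;0.54 0.9 0 0 0 0.72 1;0.59 1 0 0 0 0.8 1;0.59 1 0 0 0 0.887 1;0.59 1 0 0 0 0.887 1"}}

```text
clock: 18.43
eef_pos: [432.8, 267.9, 154.2]
tool_rot: [3.138, -0.002, 1.572]
force: [-0.5, -1.2, -0.2]
width: 53.5
gripper_force: 64.0
```

Run:
```python
from h import *
im,c=grab("wrist");cv2.imwrite("pics/w2.png",im)
mv((438,278,150,90),(438,278,55,90))
```

```text
at [433.5 265.7 153.9] [179.8  -0.   90.1] w 53.7 F [ 0.  -0.1 -0.3] t 18.5
0.041 0.015 0.013 0.002 -0.000 0.001
0.041 0.014 0.330 0.002 -0.000 0.001
```

View pics/w2.png

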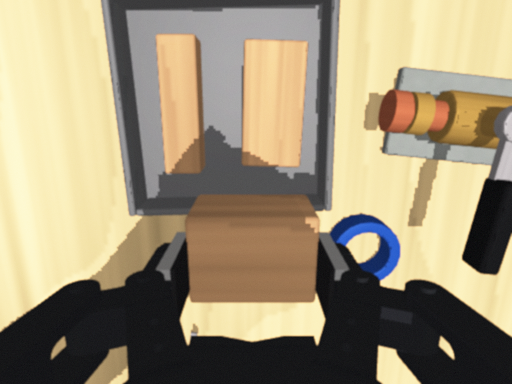

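Run:
```python
from h import *
im,c=grab("wrist")
print(toW([(247,40),(305,41),(298,166),(243,163)],c,33).round(), toW([(158,36),(196,35),(202,172),(165,174)],c,31).round(), toW([(132,214),(333,207),(338,0),(105,0)],c,40).round())
```

```text
[[431. 372.]
 [471. 371.]
 [470. 283.]
 [428. 285.]] [[369. 375.]
 [395. 376.]
 [396. 277.]
 [367. 276.]] [[341. 246.]
 [497. 252.]
 [491. 395.]
 [338. 395.]]
```

Call:
{"api": "move_arm", "payload": {"rows": "0.038 0.02 0 0 0 0 1;0.038 0.02 0 0 0 0 1;0.038 0.02 0.12 0 0 0 1;0.038 0.02 0.24 0 0 0 1;0.038 0.02 0.29 0 0 0 1;0.038 0.02 0.29 0 0 0 1;0.038 0.02 0.29 0 0 0 1;0.038 0.02 0.29 0 0 0 -0.6;0.038 0.02 0.29 0 0 0 -0.6;0.038 0.02 0.29 0 0 0 -0.6;0.038 0.02 0.2 0 0 0 -0.6;0.038 0.02 0.05 0 0 0 -0.6"}}

```text
clock: 19.53
eef_pos: [437.7, 274.3, 132.8]
tool_rot: [-3.137, 0.004, 1.571]
force: [1.5, -0.1, 0.1]
width: 68.3
gripper_force: 0.0
```

Call:
{"api": "move_arm", "payload": {"rows": "0 0 -0.13 0 0 0 -1;0 0 -0.25 0 0 0 -1;0 0 -0.25 0 0 0 -1;-0.13 0 -0.25 0 0 0 -1;-0.26 0 -0.25 0 0 0 -1;-0.26 0 -0.25 0 0 0 -1"}}

```text
clock: 20.03
eef_pos: [439.3, 189.0, 209.5]
tool_rot: [-3.141, 0.008, 1.562]
force: [-0.9, -1.7, -0.4]
width: 85.4
gripper_force: 0.0
```

Run:
```python
from h import *
mv((560,-180,220,83))
im,c=grab("wrist");cv2.imwrite("pics/w3.png",im)
im,c=grab("top");o=survey(im,c);print(o["blanks"],o["offs"])
```

```text
at [439.3 189.  209.5] [-180.     0.4   89.5] w 85.4 F [-0.9 -1.7 -0.4] t 20.0
-1.226 0.413 -0.025 0.000 0.005 0.072
[array([ 733.4, -185.2,   36.7,   42.3,   31.6]), array([ 610.3, -266.2,  -82.9,  116.7,   47.8]), array([ 522.1, -319.8,   88.2,  116.3,   47.7]), array([ 431.7, -270.4,  -90. ,  114.3,   25.2])] []
```

View pics/w3.png

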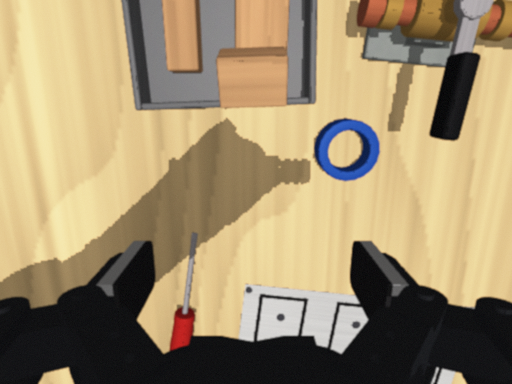

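Run:
```python
from h import *
im,c=grab("wrist")
print(toW([(218,56),(287,55),(287,77),(219,80)],c,74).round(),toW([(220,108),(286,106)],c,40).round(),toW([(136,108),(315,101)],c,40).round())
mv((452,222,150,90),(452,222,76,90))
```

```text
[[416. 294.]
 [468. 294.]
 [468. 279.]
 [416. 277.]] [[413. 255.]
 [471. 257.]] [[339. 256.]
 [496. 261.]]
at [440.  197.9 210.1] [179.9  -0.   89.9] w 85.7 F [0.1 0.8 0.2] t 20.2
0.080 0.039 0.201 0.002 -0.000 -0.001
0.080 0.039 0.447 0.002 -0.000 -0.001
```

Run:
```python
from h import *
im,c=grab("scene");a=toP([[420,310,30]],c)[0].astype(int)
x=im[a[1]-50:a[1]+50,a[0]-60:a[0]+60];x=cv2.resize(x,None,fx=4,fy=4,interpolation=cv2.INTER_CUBIC)
im,c=grab("top");a=toP([[420,310,30]],c)[0].astype(int)
y=im[a[1]-50:a[1]+50,a[0]-40:a[0]+40];y=cv2.resize(y,None,fx=4,fy=4,interpolation=cv2.INTER_CUBIC)
cv2.imwrite("pics/b1.png",np.hstack([x,y]))
```

```text
(no output)
```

View pics/b1.png

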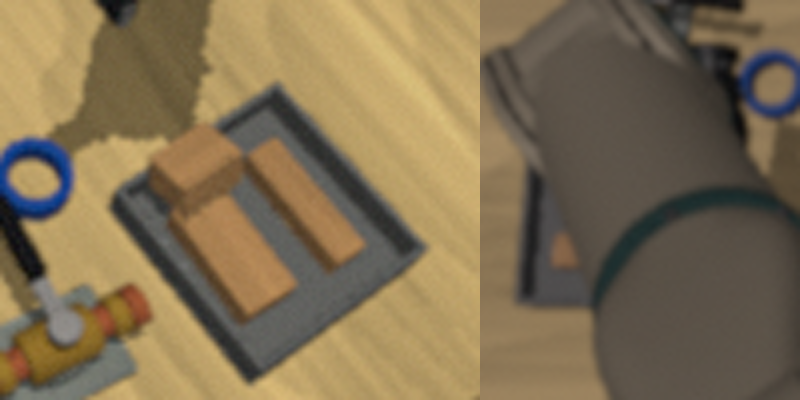

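Call:
{"api": "move_arm", "payload": {"rows": "0.03 0.02 0 0 0 0 1;0.06 0.02 0.13 0 0 0 1;0.06 0.02 0.26 0 0 0 1;0.06 0.02 0.39 0 0 0 1;0.06 0.02 0.44 0 0 0 1;0.06 0.02 0.44 0 0 0 1;0.1 0.02 0.44 0 0 0 1;0.14 0.02 0.44 0 0 0 1;0.18 0.02 0.44 0 0 0 1;0.22 0.02 0.44 0 0 0 1;0.22 0.02 0.44 0 0 0 1"}}

```text
clock: 21.2
eef_pos: [447.3, 260.3, 81.0]
tool_rot: [3.138, 0.01, 1.569]
force: [-2.0, -14.9, 24.5]
width: -0.1
gripper_force: 13.4
```

Call:
{"api": "move_arm", "payload": {"rows": "0.03 0 0 0 0 0 1;0.06 0 0 0 0 0 1;0.08 0 0 0 0 0 1;0.08 0 0 0 0 0 1;0.08 0 0 0 0 0 1"}}

```text
clock: 21.62
eef_pos: [447.4, 267.2, 84.3]
tool_rot: [3.141, 0.035, 1.559]
force: [-5.5, -46.3, 76.5]
width: 0.1
gripper_force: 38.4
```

Run:
```python
from h import *
mv((450,268,76,90),(450,268,40,90))
im,c=grab("wrist");cv2.imwrite("pics/w4.png",im)
im,c=grab("scene");a=toP([[420,310,30]],c)[0].astype(int)
x=im[a[1]-50:a[1]+50,a[0]-60:a[0]+60];x=cv2.resize(x,None,fx=5,fy=5,interpolation=cv2.INTER_CUBIC)
cv2.imwrite("pics/b2.png",x)
```

```text
at [447.4 267.2  84.3] [180.    2.   89.3] w 0.1 F [ -5.5 -46.3  76.5] t 21.6
0.004 0.008 0.028 0.000 0.023 -0.007
0.008 0.008 0.147 0.000 0.023 -0.007
```

View pics/b2.png

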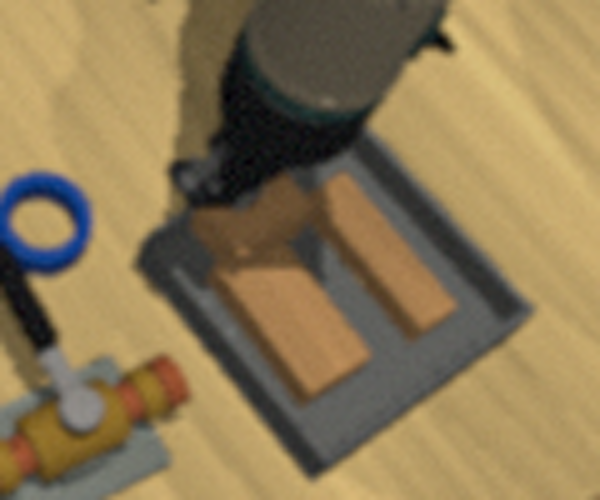

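Call:
{"api": "move_arm", "payload": {"rows": "-0.02 0 -0.06 0 0 0 1;-0.06 0 -0.12 0 0 0 1;-0.06 0 -0.24 0 0 0 1;-0.06 0 -0.36 0 0 0 1;-0.25 0 -0.36 0 0 0 -1;-0.25 0 -0.36 0 0 0 -1;-0.25 0 -0.36 0 0 0 -1"}}

```text
clock: 22.3
eef_pos: [446.6, 210.3, 187.8]
tool_rot: [3.137, 0.002, 1.566]
force: [0.3, -1.2, 0.4]
width: 35.9
gripper_force: 0.0
```

Run:
```python
from h import *
im,c=grab("wrist")
mv((450,268,76,90),(450,268,40,90))
im,c=grab("wrist");cv2.imwrite("pics/w5.png",im)
cv2.imwrite("pics/w5c.png",cv2.resize(im[0:220,60:360],None,fx=2.6,fy=2.6,interpolation=cv2.INTER_CUBIC))
```

```text
at [446.6 212.8 187.6] [179.7  -0.   89.9] w 42.7 F [ 0.8  0.7 -0.4] t 22.4
0.184 0.009 0.372 0.003 -0.001 -0.002
0.184 0.009 0.492 0.003 -0.001 -0.002
```

View pics/w5c.png

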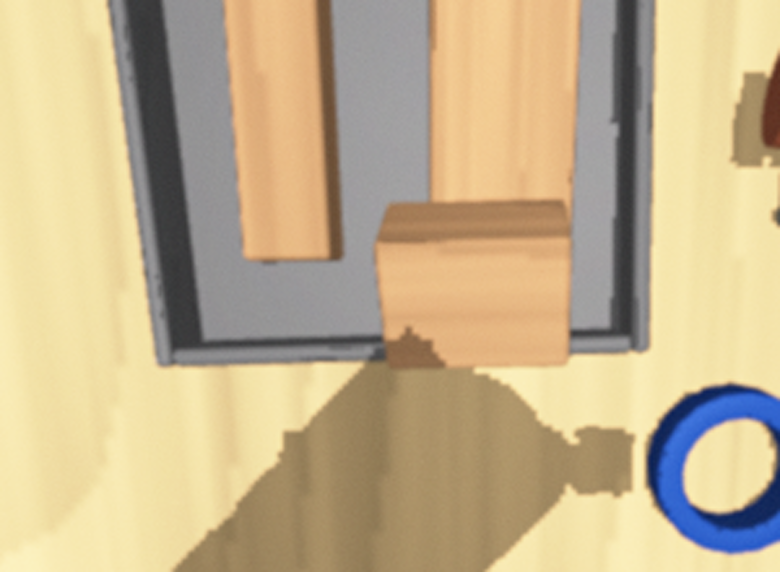

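Run:
```python
from h import *
from scipy.optimize import fsolve
im,c=grab("wrist");mv()
u=60+475/2.6; rows=[202/2.6,240/2.6,365/2.6]
def f(v):
    y,z,t=v; n=np.array([-np.sin(t),np.cos(t)]); a=np.array([np.cos(t),np.sin(t)]) # a: along block +y, n: block up
    F=np.array([y,z]); B2=F+40*a; B1=B2-35*n
    return [toP([[443,*p]],c)[0,1]-r for p,r in zip((B1,B2,F),rows)]
for t0 in(.2,.5,.9):
    v,_,ok,_=fsolve(f,[252,60,t0],full_output=1); y,z,t=v; a=np.array([np.cos(t),np.sin(t)]);n=np.array([-a[1],a[0]])
    F=np.array([y,z]);print(ok,np.degrees(t).round(),"Ftop",F.round(),"Fbot",(F-35*n).round(),"Bbot",(F+40*a-35*n).round(),"origin",(F+20*a-35*n).round())
print(toW([(60+165/2.6,358/2.6),(60+640/2.6,345/2.6)],c,40))
```

```text
at [446.2 215.2 186.9] [ 1.798e+02 -1.000e-01  9.010e+01] w 58.3 F [ 0.3  0.7 -0.6] t 22.4
1 21.0 Ftop [249.  45.] Fbot [261.  12.] Bbot [299.  27.] origin [280.  20.]
1 21.0 Ftop [249.  45.] Fbot [261.  12.] Bbot [299.  27.] origin [280.  20.]
1 21.0 Ftop [249.  45.] Fbot [261.  12.] Bbot [299.  27.] origin [280.  20.]
[[341.03322699 250.59046649]
 [492.78438711 254.44771728]]
```

Call:
{"api": "move_arm", "payload": {"rows": "-0.98 0.14 -0.1 0 0 0 -1;-0.98 0.14 -0.1 0 0 0 -1;-0.98 0.14 -0.1 0 0 0 -1;-0.98 0.14 -0.1 0 0 0 -1;-0.98 0.14 -0.1 0 0 0 -1;-0.98 0.14 -0.1 0 0 0 -1;-0.98 0.14 -0.1 0 0 0 -1;-0.98 0.14 -0.1 0 0 0 -1;-0.98 0.14 -0.1 0 0 0 -1"}}

```text
clock: 23.2
eef_pos: [488.9, -83.1, 216.0]
tool_rot: [3.138, 0.001, 1.566]
force: [-0.5, 0.7, -0.0]
width: 85.2
gripper_force: 0.0
```

Call:
{"api": "move_arm", "payload": {"rows": "-0.54 0.14 0 0 0 0 -1;-0.54 0.14 0 0 0 0 -1;-0.54 0.14 0 0 0 0 -1;-0.54 0.14 0 0 0 0 -1;-0.54 0.14 0 0 0 0 -1;-0.54 0.14 0 0 0 0 -1;-0.54 0.14 0 0 0 0 -1;-0.54 0.14 0 0 0 0 -1"}}

```text
clock: 23.87
eef_pos: [530.3, -239.1, 215.8]
tool_rot: [3.14, -0.002, 1.575]
force: [0.3, 0.2, -0.1]
width: 85.3
gripper_force: 0.0
```

```bash
cat >> h.py <<'E'
def blanks(im,c,z=14):
    hsv=cv2.cvtColor(im,cv2.COLOR_BGR2HSV).astype(int);H,S,V=hsv[...,0],hsv[...,1],hsv[...,2]
    m=((S>150)&(H<17)&(V>40)).astype(np.uint8);m=cv2.morphologyEx(m,cv2.MORPH_CLOSE,np.ones((5,5)))
    r=[rect(p,c,z) for p in comps(m,400)]
    return m,[q for q in r if 90<q[3]<140 and 40<q[4]<75]
E
python3 - <<'E'
from h import *
get_image("wrist");get_image("wrist");mv()
im,c=grab("wrist");cv2.imwrite("pics/w6.png",im)
m,r=blanks(im,c);print(r)
hs=cv2.cvtColor(im,cv2.COLOR_BGR2HSV);print(hs[::48,::64].tolist()[:4])
cv2.imwrite("pics/w6m.png",m*255)
it,ct=grab("top");print(toW((298.3,173.3),ct,0))
E
```

```text
at [ 530.1 -240.1  216. ] [ 1.799e+02 -1.000e-01  9.020e+01] w 85.6 F [ 1.2 -0.3  0.2] t 24.0
[array([ 611.6, -269. ,  -83. ,  119.6,   49.6]), array([ 422. , -271.4,   85. ,  119.4,   51.1]), array([ 524.1, -320.9,   88. ,  121. ,   47.9])]
[[[20, 95, 229], [20, 100, 202], [20, 36, 228], [30, 1, 235], [30, 1, 233], [15, 2, 234], [15, 2, 229], [22, 86, 237]], [[22, 85, 236], [20, 96, 222], [19, 94, 225], [23, 77, 245], [23, 80, 242], [23, 61, 243], [20, 3, 232], [22, 85, 236]], [[22, 89, 233], [20, 91, 229], [20, 94, 225], [24, 74, 246], [22, 84, 240], [23, 80, 241], [22, 86, 237], [128, 14, 72]], [[19, 106, 152], [18, 104, 140], [12, 162, 101], [19, 101, 164], [19, 102, 153], [11, 160, 151], [21, 89, 234], [130, 10, 73]]]
[[ 678.37607933 -164.18356288]]
```

View pics/w6.png

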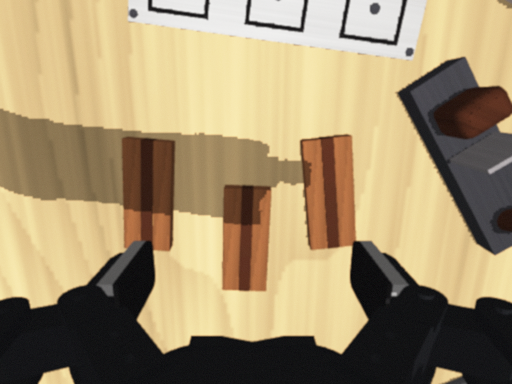

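Run:
```python
from h import *
mv((609.7,-254,100,97),(609.7,-254,27,97))
```

```text
at [ 529.8 -241.3  216. ] [179.9  -0.   90.1] w 85.6 F [-0.6 -0.5  0.6] t 24.1
-0.043 0.266 0.387 0.001 -0.000 -0.076
-0.043 0.265 0.631 0.001 -0.000 -0.076
```

Call:
{"api": "move_arm", "payload": {"rows": "-0.04 0.13 0 0 0 -0.076 -0.6;-0.043 0.266 0.05 0 0 -0.076 -0.6;-0.043 0.266 0.15 0 0 -0.076 -0.6;-0.043 0.266 0.28 0 0 -0.076 -0.6;-0.043 0.266 0.41 0 0 -0.076 -0.6;-0.043 0.266 0.52 0 0 -0.076 -0.6;-0.043 0.265 0.62 0 0 -0.076 -0.6;-0.043 0.265 0.632 0 0 -0.076 -0.6;-0.043 0.265 0.632 0 0 -0.076 -0.6;-0.043 0.265 0.632 0 0 -0.076 -0.6"}}

```text
clock: 24.9
eef_pos: [610.5, -255.6, 27.8]
tool_rot: [3.138, 0.001, 1.69]
force: [0.1, -0.4, 0.2]
width: 68.1
gripper_force: 0.0
```

Run:
```python
from h import *
mv((609.7,-254,27,97))
im,c=grab("wrist");cv2.imwrite("pics/w7.png",im)
```

```text
at [ 610.5 -255.6   27.8] [179.8   0.   96.9] w 68.1 F [ 0.1 -0.4  0.2] t 24.9
0.006 -0.002 0.003 0.002 0.001 -0.002
```

View pics/w7.png

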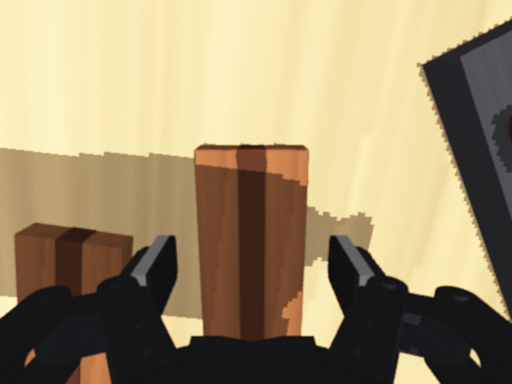

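Call:
{"api": "move_arm", "payload": {"rows": "0.006 -0.002 0.003 0 0 0 1;0.006 -0.002 0.003 0 0 0 1;0.006 -0.002 0.003 0 0 0 1;0.006 -0.002 0.003 0 0 0 1;0.006 -0.002 0.003 0 0 0 1;0.006 -0.002 0.007 0 0 0 1"}}

```text
clock: 25.45
eef_pos: [611.0, -255.6, 30.0]
tool_rot: [3.135, 0.005, 1.689]
force: [-4.5, 1.3, 33.2]
width: -0.2
gripper_force: 17.4
```

Run:
```python
from h import *
get_image("wrist");get_image("wrist")
mv((605,-180,27,90),(612,-100,27,85),(630,-60,27,83))
```

```text
at [ 611.  -255.5   30. ] [179.6   0.3  96.8] w -0.1 F [-4.  -0.2 24.1] t 25.6
0.252 0.010 0.009 0.004 0.003 0.075
0.515 0.064 0.008 0.005 0.002 0.131
0.640 0.140 0.008 0.005 0.002 0.153
```

Call:
{"api": "move_arm", "payload": {"rows": "0 0 -0.05 0 0 0 1;0 0 -0.05 0 0 0 -0.6;0 0 -0.05 0 0 0 -0.6;0 0 -0.05 0 0 0 -0.6;0 0 -0.05 0 0 0 -0.6;0 0 -0.05 0 0 0 -0.6;0 0 -0.05 0 0 0 -0.6"}}

```text
clock: 26.13
eef_pos: [608.1, -253.9, 38.5]
tool_rot: [3.141, -0.0, 1.69]
force: [0.1, 0.1, -2.1]
width: 68.2
gripper_force: 0.0
```

Run:
```python
from h import *
mv((610.3,-254,13,97))
im,c=grab("wrist");m,r=blanks(im,c,14);print(r)
cv2.imwrite("pics/w8.png",im)
# edges of blank near rows 200,280
for y in(180,220,260,300):
    x=np.flatnonzero(m[y,190:320])+190; print(y,x.min(),x.max(), toW([(x.min(),y),(x.max(),y)],c,16).round(1).tolist())
```

```text
at [ 608.1 -253.9   38.5] [180.   -0.   96.8] w 68.2 F [ 0.1  0.1 -2.1] t 26.1
-0.001 0.007 0.085 0.000 -0.000 -0.002
[array([ 612.1, -261.6,  -83.1,  106.4,   48.9])]
180 206 308 [[583.7, -226.8], [631.4, -221.1]]
220 208 306 [[586.3, -246.7], [633.7, -241.0]]
260 210 304 [[589.1, -268.0], [636.2, -262.4]]
300 211 302 [[591.6, -290.9], [638.8, -285.3]]
```

Call:
{"api": "move_arm", "payload": {"rows": "0 0.008 0.03 0 0 0 -0.6;0 0.008 0.06 0 0 0 -0.6;0 0.008 0.085 0 0 0 -0.6;0 0.008 0.085 0 0 0 -0.6;0 0.008 0.085 0 0 0 -0.6"}}

```text
clock: 26.6
eef_pos: [610.1, -253.5, 12.4]
tool_rot: [-3.141, -0.001, 1.69]
force: [0.2, 0.4, 0.9]
width: 68.4
gripper_force: 0.0
```

Call:
{"api": "move_arm", "payload": {"rows": "0 0 0 0 0 0 1;0 0 0 0 0 0 1;0 0 0 0 0 0 1;0 0 0 0 0 0 1;0 0 0 0 0 0 1"}}

```text
clock: 27.02
eef_pos: [611.3, -254.0, 14.2]
tool_rot: [3.139, 0.001, 1.69]
force: [-1.2, 0.2, 2.5]
width: 48.2
gripper_force: 64.0
```

Run:
```python
from h import *
mv((605,-180,12,90),(612,-100,12,85),(630,-60,12,83))
```

```text
at [ 611.3 -254.    14.2] [179.9   0.   96.8] w 48.2 F [-1.2  0.2  2.5] t 27.0
0.247 0.008 0.007 0.002 0.000 0.076
0.509 0.063 0.007 0.002 0.000 0.131
0.635 0.139 0.007 0.002 0.000 0.154
```

Call:
{"api": "move_arm", "payload": {"rows": "0.03 0 0.002 0 0 0 1;0.08 0 0.003 0 0 0.02 1;0.14 0.003 0.003 0 0 0.04 1;0.2 0.006 0.003 0 0 0.06 1;0.25 0.01 0.003 0 0 0.08 1;0.31 0.02 0.003 0 0 0.1 1;0.37 0.03 0.003 0 0 0.12 1;0.43 0.045 0.003 0 0 0.14 1;0.48 0.057 0.003 0 0 0.15 1;0.51 0.063 0.003 0 0 0.153 1;0.51 0.063 0.003 0 0 0.153 1"}}

```text
clock: 27.93
eef_pos: [612.8, -97.8, 14.2]
tool_rot: [3.138, -0.0, 1.452]
force: [0.2, 1.9, 8.6]
width: 48.3
gripper_force: 64.7
```

Run:
```python
from h import *
get_image("wrist")
mv((650.7,-38.2,14,83))
im,c=grab("wrist");cv2.imwrite("pics/w9.png",im);np.save("w9c.npy",np.r_[c[:3],c[3].ravel()])
print(blanks(im,c)[1])
hs=cv2.cvtColor(im,cv2.COLOR_BGR2HSV);m=((hs[...,1]<30)&(hs[...,2]>150)).astype(np.uint8);print([(rect(p,c,0),p.min(0),p.max(0)) for p in comps(m,2000)])
```

```text
at [612.8 -97.7  14.2] [ 1.798e+02 -1.000e-01  8.320e+01] w 48.4 F [-0.4  1.9  8.2] t 28.0
0.212 0.102 0.001 0.003 -0.001 0.002
[]
[(array([525.8, -36.5,  71.6, 106.4,  26.1]), array([0, 0]), array([ 58, 245])), (array([560.7, -32.9,  82.9,  91. ,  48.9]), array([33,  0]), array([170, 221])), (array([607.4, -29.5,  83. ,  73. ,  35.2]), array([170,   0]), array([260, 183])), (array([651.2, -48.4,  83.1, 100.1,  49.1]), array([268,   0]), array([394, 239])), (array([686.9, -65.4,  82.1, 125.7,  19.9]), array([371,   0]), array([453, 287]))]
```

Call:
{"api": "move_arm", "payload": {"rows": "0.04 0.03 0.002 0 0 0 1;0.08 0.055 0.002 0 0 0 1;0.12 0.08 0.002 0 0 0 1;0.16 0.095 0.002 0 0 0 1;0.19 0.103 0.002 0 0 0 1;0.205 0.105 0.002 0 0 0 1;0.205 0.105 0.002 0 0 0 1"}}

```text
clock: 28.62
eef_pos: [651.5, -44.2, 14.2]
tool_rot: [3.137, 0.003, 1.449]
force: [-1.3, -4.5, 11.1]
width: 48.3
gripper_force: 65.1
```

Run:
```python
from h import *
get_image("wrist")
mv((650.7,-38.2,14,83))
im,c=grab("wrist");cv2.imwrite("pics/w10.png",cv2.resize(im,(800,600),interpolation=cv2.INTER_CUBIC))
```

```text
at [651.6 -44.2  14.2] [1.797e+02 1.000e-01 8.300e+01] w 48.3 F [-1.1 -2.2 10.7] t 28.7
0.020 -0.005 0.001 0.003 0.002 0.000
```

View pics/w10.png

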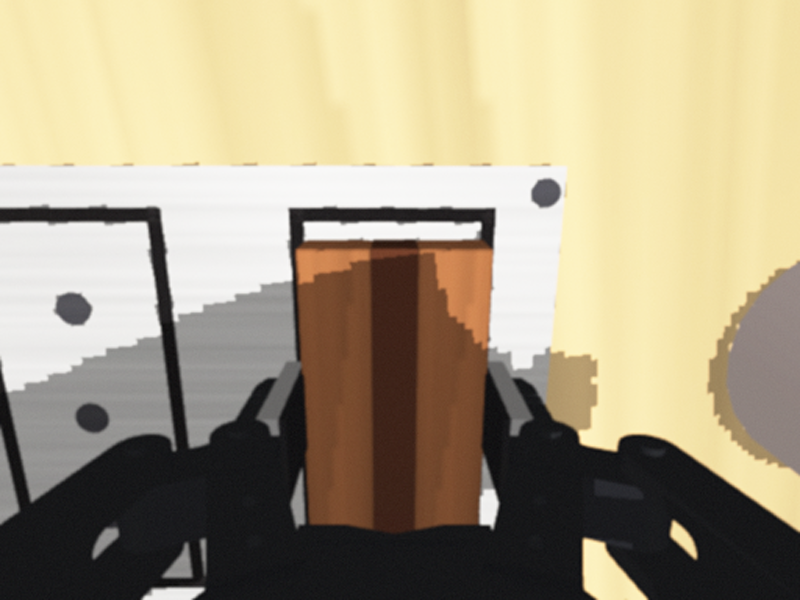

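Run:
```python
from h import *
im,c=grab("wrist");s=1.5625
print(toW(np.array([(290,209),(495,209),(298,241.5),(491,241.5),(292,241),(494,241)])/s,c,0).round(1))
# automatic: dark/white profile along column through the blank's left quarter
hs=cv2.cvtColor(im,cv2.COLOR_BGR2HSV)
for col in(205,225,285,300): print(col,[(r,int(hs[r,col,1]),int(hs[r,col,2])) for r in range(128,164,2)])
```

```text
[[630.7  11.1]
 [686.4   4.2]
 [631.3   2. ]
 [684.6  -4.6]
 [629.7   2.3]
 [685.5  -4.6]]
205 [(128, 1, 248), (130, 1, 247), (132, 5, 208), (134, 21, 36), (136, 8, 33), (138, 28, 36), (140, 12, 41), (142, 4, 217), (144, 1, 249), (146, 1, 248), (148, 2, 246), (150, 1, 245), (152, 5, 241), (154, 91, 123), (156, 161, 100), (158, 158, 105), (160, 160, 163), (162, 155, 209)]
225 [(128, 2, 249), (130, 1, 247), (132, 5, 215), (134, 26, 39), (136, 24, 32), (138, 23, 33), (140, 28, 36), (142, 4, 144), (144, 1, 248), (146, 2, 247), (148, 2, 246), (150, 1, 246), (152, 7, 228), (154, 125, 102), (156, 159, 96), (158, 155, 107), (160, 157, 180), (162, 154, 205)]
285 [(128, 1, 247), (130, 2, 246), (132, 3, 148), (134, 12, 41), (136, 22, 35), (138, 23, 34), (140, 16, 31), (142, 5, 208), (144, 1, 247), (146, 1, 246), (148, 1, 245), (150, 1, 245), (152, 4, 240), (154, 95, 124), (156, 163, 102), (158, 153, 107), (160, 156, 178), (162, 152, 211)]
300 [(128, 1, 247), (130, 2, 247), (132, 6, 226), (134, 22, 57), (136, 29, 35), (138, 8, 32), (140, 40, 32), (142, 6, 135), (144, 2, 246), (146, 1, 245), (148, 1, 245), (150, 1, 245), (152, 6, 225), (154, 125, 100), (156, 156, 98), (158, 160, 102), (160, 155, 173), (162, 155, 196)]
```

Call:
{"api": "move_arm", "payload": {"rows": "0.008 0 0 0 0 0 1;0.016 -0.001 0 0 0 0 1;0.019 -0.001 0 0 0 0 1;0.019 -0.001 0 0 0 0 1;0.019 -0.001 0 0 0 0 1"}}

```text
clock: 29.18
eef_pos: [651.9, -40.8, 14.2]
tool_rot: [3.137, 0.005, 1.448]
force: [-0.3, -7.0, 11.5]
width: 48.4
gripper_force: 65.1
```

```bash
cat >> h.py <<'E'
def gaps():
    """blank in jaws vs seal outline, wrist image: far gap (want 4 mm) and side gaps, mm"""
    for _ in range(2): get_image("wrist")
    im,c=grab("wrist"); mv(); hs=cv2.cvtColor(im,cv2.COLOR_BGR2HSV).astype(int);S,V=hs[...,1],hs[...,2]
    for col in(205,215,225,280,290,300):
        r=np.arange(60,260); bl=np.flatnonzero((S[r,col]>75)&(V[r,col]<160)); 
        d=np.flatnonzero((V[r,col]<110)&(S[r,col]<70))
        if len(bl) and len(d):
            b=r[bl[0]]
            run=[d[0]] 
            o=r[d[0]]
            print(col,"seal",o,"blank",b,"gap",np.linalg.norm(np.diff(toW([(col,o-.5),(col,b-.5)],c,0),axis=0)).round(1))
    for row in range(150,200,8):
        m=(S[row,150:350]>110)&(V[row,150:350]>20); x=np.flatnonzero(m)+150
        if len(x)<50: continue
        dk=np.flatnonzero((V[row]<70)&(S[row]<90)); L=dk[(dk<x[0]+2)&(dk>x[0]-20)]; Rr=dk[(dk>x[-1]-2)&(dk<x[-1]+20)]
        print(row,"blank",x[0],x[-1],"seal",L.min() if len(L) else None,Rr.max() if len(Rr) else None)
    return im,c
E
python3 - <<'E'
from h import *
gaps()
E
```

```text
at [651.9 -40.8  14.2] [179.7   0.3  82.9] w 48.3 F [ 0.4 -7.  11.3] t 29.3
205 seal 142 blank 154 gap 5.2
215 seal 141 blank 154 gap 5.6
225 seal 142 blank 154 gap 5.2
280 seal 141 blank 154 gap 5.6
290 seal 141 blank 154 gap 5.6
300 seal 141 blank 154 gap 5.6
158 blank 190 313 seal 187 None
166 blank 188 314 seal 187 None
174 blank 188 314 seal 187 None
182 blank 189 313 seal 188 None
190 blank 190 313 seal 188 None
198 blank 190 312 seal 188 None
```

Call:
{"api": "move_arm", "payload": {"rows": "0.003 -0.002 -0.004 0 0 0 1;0.006 -0.003 -0.004 0 0 0 1;0.006 -0.003 -0.004 0 0 0 1;0.006 -0.003 -0.004 0 0 0 1"}}

```text
clock: 29.67
eef_pos: [650.3, -35.9, 14.2]
tool_rot: [3.139, 0.001, 1.449]
force: [-0.9, -3.8, 6.3]
width: 48.4
gripper_force: 64.6
```

```bash
cat >> h.py <<'E'
def side(im,c):
    """seal outer left/right and blank far-bottom corners on z=0, expressed across the bay"""
    hs=cv2.cvtColor(im,cv2.COLOR_BGR2HSV).astype(int);S,V=hs[...,1],hs[...,2]
    bl=(S>75)&(V<230); rb=next(r for r in range(100,260) if bl[r,200:310].sum()>70); row=rb+1
    x=np.flatnonzero(bl[row,150:350])+150
    seals=[]
    for r in range(rb-6,rb-1):
        d=np.flatnonzero(V[r,150:350]<110)+150; d1=d[d<230]; d2=d[d>270]
        if len(d1) and len(d2): seals.append((r,d1.min()-.5,d2.max()+.5))
    u=np.array([np.cos(np.radians(-7)),np.sin(np.radians(-7))])
    b=toW([(x[0]-.5,row),(x[-1]+.5,row)],c,0)@u
    q=np.array([toW([(a,r),(e,r)],c,0)@u for r,a,e in seals]).mean(0)
    # remove the bay-direction drift: none needed, u is across the bay
    print("seal",q.round(1),"w",np.diff(q).round(1),"blank",b.round(1),"w",np.diff(b).round(1),"blank-seal centre",(b.mean()-q.mean()).round(2))
E
python3 - <<'E'
from h import *
im,c=gaps(); side(im,c)
E
```

```text
at [650.2 -35.9  14.2] [1.799e+02 1.000e-01 8.300e+01] w 48.7 F [-0.  -3.5  7.1] t 29.8
215 seal 152 blank 153 gap 0.4
280 seal 152 blank 153 gap 0.4
290 seal 152 blank 153 gap 0.4
158 blank 192 314 seal None 319
166 blank 190 316 seal None 319
174 blank 191 315 seal None 318
182 blank 191 315 seal None 318
190 blank 191 314 seal None 318
198 blank 192 314 seal None 318h.py:82: RuntimeWarning: Mean of empty slice.
  q=np.array([toW([(a,r),(e,r)],c,0)@u for r,a,e in seals]).mean(0)
  ret = ret.dtype.type(ret / rcount)
Traceback (most recent call last):
  File "h.py", line 84, in side
    print("seal",q.round(1),"w",np.diff(q).round(1),"blank",b.round(1),"w",np.diff(b).round(1),"blank-seal centre",(b.mean()-q.mean()).round(2))
                                ~~~~~~~^^^
ValueError: diff requires input that is at least one dimensional
```

Call:
{"api": "move_arm", "payload": {"rows": "-0.006 0.002 -0.004 0 0 0 1;-0.012 0.003 -0.004 0 0 0 1;-0.016 0.004 -0.004 0 0 0 1;-0.016 0.004 -0.004 0 0 0 1"}}

```text
clock: 30.15
eef_pos: [650.2, -39.2, 14.3]
tool_rot: [3.141, -0.001, 1.45]
force: [-0.5, 0.9, -0.7]
width: 48.6
gripper_force: 63.8
```

Run:
```python
from h import *
im,c=gaps()
```

```text
at [650.3 -39.4  14.3] [180.   -0.   83.1] w 48.5 F [ 0.2  0.7 -0.4] t 30.3
205 seal 145 blank 152 gap 3.0
215 seal 144 blank 152 gap 3.5
225 seal 145 blank 152 gap 3.0
280 seal 145 blank 152 gap 3.0
290 seal 144 blank 152 gap 3.5
300 seal 145 blank 153 gap 3.5
158 blank 192 314 seal None 319
166 blank 190 316 seal None 318
174 blank 191 315 seal None 318
182 blank 191 315 seal None 317
190 blank 191 314 seal None 317
198 blank 192 314 seal None 316
```

Call:
{"api": "move_arm", "payload": {"rows": "-0.002 0.003 0.001 0 0 0 1;-0.002 0.003 0.001 0 0 0 1;-0.002 0.003 0.001 0 0 0 1"}}

```text
clock: 30.55
eef_pos: [651.4, -40.6, 14.2]
tool_rot: [3.14, 0.0, 1.45]
force: [-0.1, 0.8, 0.2]
width: 48.4
gripper_force: 63.8
```

Run:
```python
from h import *
im,c=gaps()
hs=cv2.cvtColor(im,cv2.COLOR_BGR2HSV)
for r in(150,158,174): print(r,[(x,int(hs[r,x,1]),int(hs[r,x,2])) for x in list(range(182,198,2))+list(range(308,324,2))])
```

```text
at [651.4 -40.7  14.3] [179.9   0.   83. ] w 48.6 F [-0.3 -0.2 -0.6] t 30.7
205 seal 142 blank 154 gap 5.2
215 seal 141 blank 154 gap 5.6
225 seal 142 blank 154 gap 5.2
280 seal 141 blank 154 gap 5.6
290 seal 142 blank 154 gap 5.2
300 seal 142 blank 154 gap 5.2
158 blank 190 314 seal 188 315
166 blank 189 315 seal 188 None
174 blank 189 314 seal None None
182 blank 190 314 seal 189 None
190 blank 190 314 seal 189 None
198 blank 191 313 seal None None
150 [(182, 2, 247), (184, 1, 248), (186, 6, 222), (188, 27, 38), (190, 20, 39), (192, 13, 39), (194, 13, 39), (196, 5, 152), (308, 6, 160), (310, 31, 33), (312, 16, 32), (314, 15, 33), (316, 6, 41), (318, 6, 207), (320, 2, 247), (322, 2, 246)]
158 [(182, 1, 244), (184, 2, 245), (186, 3, 229), (188, 17, 59), (190, 138, 85), (192, 156, 119), (194, 160, 121), (196, 157, 117), (308, 157, 114), (310, 158, 116), (312, 160, 107), (314, 128, 68), (316, 9, 87), (318, 3, 245), (320, 2, 245), (322, 2, 245)]
174 [(182, 2, 244), (184, 1, 243), (186, 2, 238), (188, 11, 93), (190, 157, 130), (192, 154, 207), (194, 155, 216), (196, 151, 216), (308, 155, 207), (310, 155, 204), (312, 155, 204), (314, 160, 156), (316, 4, 189), (318, 1, 245), (320, 2, 244), (322, 1, 244)]
```

Call:
{"api": "move_arm", "payload": {"rows": "0.004 0 0.001 0 0 0 1;0.004 0 0.001 0 0 0 1;0.004 0 0.001 0 0 0 1;0.004 0 0.001 0 0 0 1"}}

```text
clock: 31.03
eef_pos: [651.7, -39.9, 14.2]
tool_rot: [3.14, 0.0, 1.449]
force: [-0.4, -2.1, 2.0]
width: 48.6
gripper_force: 64.1
```

Run:
```python
from h import *
im,c=gaps()
```

```text
at [651.7 -39.8  14.2] [179.9   0.   83. ] w 48.5 F [-0.5 -2.7  2.4] t 31.2
205 seal 144 blank 154 gap 4.3
215 seal 143 blank 154 gap 4.8
225 seal 144 blank 154 gap 4.3
280 seal 144 blank 154 gap 4.3
290 seal 144 blank 154 gap 4.3
300 seal 144 blank 153 gap 3.9
158 blank 190 314 seal 188 315
166 blank 189 315 seal 188 None
174 blank 189 314 seal 188 None
182 blank 190 314 seal 189 None
190 blank 190 314 seal 189 None
198 blank 191 313 seal 189 None
```

Call:
{"api": "move_arm", "payload": {"rows": "0 0 0 0 0 0 -0.4;0 0 0 0 0 0 -0.4;0 0 0 0 0 0 -0.4;0 0 -0.13 0 0 0 -0.4;0 0 -0.26 0 0 0 -0.6;0 0 -0.38 0 0 0 -0.6;0 0 -0.38 0 0 0 -0.6"}}

```text
clock: 31.77
eef_pos: [656.3, -38.4, 135.5]
tool_rot: [3.127, -0.002, 1.45]
force: [1.2, -0.2, 0.8]
width: 68.7
gripper_force: 0.0
```

Run:
```python
from h import *
im,c=grab("top");o=survey(im,c);print(o["blanks"])
mv((525.5,-306,130,88))
```

```text
[array([ 733.3, -185.8,   33.5,   43.5,   31.2]), array([651.7,  -3.5,   2.1,  44.8,  21.6]), array([ 522.3, -321.6,   87.9,  106.3,   47.3]), array([ 429.5, -298. ,   87.4,   59.2,   19.8])]
at [654.5 -38.6 132.4] [ 1.794e+02 -1.000e-01  8.310e+01] w 68.5 F [-0.3 -0.7 -0.9] t 31.8
-0.937 -0.319 0.003 0.006 -0.001 -0.055
```

Call:
{"api": "move_arm", "payload": {"rows": "-0.937 -0.319 0 0.006 0 -0.055 -0.6;-0.937 -0.319 0 0.006 0 -0.055 -0.6;-0.937 -0.319 0 0.006 0 -0.055 -0.6;-0.937 -0.319 0 0.006 0 -0.055 -0.6;-0.937 -0.319 0 0.006 0 -0.055 -0.6;-0.937 -0.319 0 0.006 0 -0.055 -0.6;-0.937 -0.319 0 0.006 0 -0.055 -0.6;-0.937 -0.319 0 0.006 0 -0.055 -0.6;-0.937 -0.319 0 0.006 0 -0.055 -0.6;-0.937 -0.319 0 0.006 0 -0.055 -0.6"}}

```text
clock: 32.65
eef_pos: [521.7, -306.3, 126.8]
tool_rot: [-3.133, -0.002, 1.535]
force: [-0.2, 0.2, -0.6]
width: 68.2
gripper_force: 0.0
```

Run:
```python
from h import *
for _ in range(2):get_image("wrist")
im,c=grab("wrist");m,r=blanks(im,c);print(r)
hs=cv2.cvtColor(im,cv2.COLOR_BGR2HSV)
print([rect(p,c,14) for p in comps(m,400)])
mv((525.5,-306,40,88),(525.5,-306,13,88))
im,c=grab("top");o=survey(im,c);print(o["blanks"])
```

```text
[array([ 422.7, -272.4,   85.4,  118.4,   52.6]), array([ 524.2, -322. ,   88.1,  120. ,   48.5])]
[array([ 422.7, -272.4,   85.4,  118.4,   52.6]), array([ 524.2, -322. ,   88.1,  120. ,   48.5])]
at [ 523.3 -304.3  127.5] [-1.795e+02 -1.000e-01  8.820e+01] w 68.6 F [0.8 0.5 0.2] t 32.8
-0.006 0.010 0.291 -0.005 -0.001 0.002
-0.006 0.011 0.381 -0.005 -0.001 0.002
[array([ 731.9, -185. ,    2. ,   42.1,   33. ]), array([645.8, -52.7,  83.1, 115.7,  45.6]), array([ 523. , -293.6,   88.4,   63.8,   47.9]), array([ 431.6, -270.4,  -90. ,  114.3,   25.1])]
```

Call:
{"api": "move_arm", "payload": {"rows": "-0.006 0.008 0.1 -0.005 0 0 -0.6;-0.006 0.008 0.22 -0.005 0 0 -0.6;-0.006 0.008 0.32 -0.005 0 0 -0.6;-0.006 0.008 0.38 -0.005 0 0 -0.6;-0.006 0.008 0.38 -0.005 0 0 -0.6;-0.006 0.008 0.38 -0.005 0 0 -0.6;-0.006 0.008 0.38 -0.005 0 0 1;-0.006 0.008 0.38 -0.005 0 0 1;-0.006 0.008 0.38 -0.005 0 0 1;-0.006 0.008 0.38 -0.005 0 0 1;-0.006 0.008 0.38 -0.005 0 0 1"}}

```text
clock: 33.77
eef_pos: [525.3, -308.9, 15.9]
tool_rot: [3.138, 0.001, 1.536]
force: [-0.2, 1.6, 7.1]
width: 48.7
gripper_force: 63.9
```

Run:
```python
from h import *
mv((540,-180,14,85),(560.4,-40,14,83))
```

```text
at [ 525.3 -308.9   15.9] [1.798e+02 1.000e-01 8.800e+01] w 48.7 F [-0.2  1.6  7.1] t 33.8
0.431 0.034 0.006 0.002 0.001 0.034
0.900 0.086 0.006 0.002 0.000 0.056
```

Call:
{"api": "move_arm", "payload": {"rows": "0.04 0 -0.004 0 0 0 1;0.12 0.005 -0.004 0 0 0 1;0.2 0.01 -0.004 0 0 0.01 1;0.28 0.02 -0.004 0 0 0.02 1;0.36 0.028 -0.004 0 0 0.03 1;0.44 0.035 -0.004 0 0 0.04 1;0.52 0.045 -0.004 0 0 0.05 1;0.6 0.055 -0.004 0 0 0.056 1;0.68 0.065 -0.004 0 0 0.056 1;0.76 0.075 -0.004 0 0 0.056 1;0.84 0.083 -0.004 0 0 0.056 1;0.89 0.086 -0.004 0 0 0.056 1"}}

```text
clock: 34.77
eef_pos: [559.5, -39.0, 16.0]
tool_rot: [3.14, -0.002, 1.451]
force: [-0.3, -1.2, 1.9]
width: 48.4
gripper_force: 63.3
```

Run:
```python
from h import *
im,c=gaps()
```

```text
at [559.5 -39.7  15.9] [ 1.799e+02 -1.000e-01  8.320e+01] w 48.3 F [0.3 3.4 4.7] t 34.9
205 seal 122 blank 149 gap 11.6
215 seal 123 blank 150 gap 11.6
225 seal 123 blank 150 gap 11.6
280 seal 122 blank 149 gap 11.6
290 seal 123 blank 150 gap 11.6
300 seal 123 blank 150 gap 11.6
150 blank 194 309 seal 188 315
158 blank 189 314 seal 188 None
166 blank 190 314 seal 189 None
174 blank 190 313 seal 189 None
182 blank 190 313 seal 189 None
190 blank 191 312 seal 189 None
198 blank 191 312 seal 190 None
```

Call:
{"api": "move_arm", "payload": {"rows": "0.01 0 0 0 0 0 1;0.02 0 0 0 0 0 1;0.024 0 0 0 0 0 1;0.024 0 0 0 0 0 1;0.024 0 0 0 0 0 1"}}

```text
clock: 35.33
eef_pos: [559.7, -39.5, 15.9]
tool_rot: [3.141, 0.003, 1.444]
force: [-0.6, -2.3, 7.0]
width: 48.4
gripper_force: 63.9
```

Run:
```python
from h import *
im,c=gaps()
```

```text
at [559.7 -39.6  15.9] [180.    0.2  82.7] w 48.0 F [-0.3 -2.1  6.5] t 35.5
205 seal 117 blank 150 gap 14.1
215 seal 118 blank 150 gap 13.7
225 seal 118 blank 150 gap 13.7
280 seal 117 blank 150 gap 14.1
290 seal 118 blank 150 gap 13.7
300 seal 117 blank 150 gap 14.1
150 blank 197 309 seal 186 313
158 blank 189 314 seal 186 None
166 blank 189 313 seal 187 None
174 blank 190 313 seal 188 None
182 blank 190 312 seal 187 None
190 blank 191 312 seal 188 None
198 blank 191 311 seal 188 None
```

Call:
{"api": "move_arm", "payload": {"rows": "0.01 0 -0.006 0 0 0 1;0.015 0 -0.006 0 0 0 1;0.02 0 -0.006 0 0 0 1;0.02 0 -0.006 0 0 0 1;0.02 0 -0.006 0 0 0 1"}}

```text
clock: 35.9
eef_pos: [560.2, -29.5, 16.7]
tool_rot: [-3.141, -0.0, 1.448]
force: [0.2, -0.6, -0.5]
width: 48.5
gripper_force: 63.0
```

Run:
```python
from h import *
im,c=gaps()
```

```text
at [560.3 -29.6  16.8] [-180.   -0.   83.] w 48.6 F [ 0.1  0.1 -1. ] t 36.0
205 seal 140 blank 148 gap 3.5
215 seal 141 blank 148 gap 3.1
225 seal 141 blank 148 gap 3.1
280 seal 140 blank 148 gap 3.5
290 seal 141 blank 148 gap 3.1
300 seal 141 blank 148 gap 3.1
150 blank 195 309 seal 189 314
158 blank 190 314 seal None None
166 blank 190 314 seal None None
174 blank 190 313 seal None None
182 blank 191 313 seal 190 None
190 blank 191 312 seal 190 None
198 blank 192 312 seal None None
```

Call:
{"api": "move_arm", "payload": {"rows": "-0.001 0 0.004 0 0 0 1;-0.002 0 0.004 0 0 0 1;-0.002 0 0.004 0 0 0 1"}}

```text
clock: 36.3
eef_pos: [560.5, -29.7, 16.0]
tool_rot: [3.141, -0.001, 1.448]
force: [-0.9, 1.4, 2.2]
width: 48.4
gripper_force: 63.5
```

Run:
```python
from h import *
im,c=gaps()
```

```text
at [560.5 -29.7  16. ] [180.  -0.  83.] w 48.5 F [-0.4  2.2  3.8] t 36.5
205 seal 140 blank 148 gap 3.5
215 seal 141 blank 148 gap 3.1
225 seal 141 blank 148 gap 3.1
280 seal 140 blank 148 gap 3.5
290 seal 141 blank 148 gap 3.1
300 seal 141 blank 148 gap 3.1
150 blank 194 309 seal 188 314
158 blank 189 314 seal 188 None
166 blank 190 314 seal None None
174 blank 190 313 seal 188 None
182 blank 190 312 seal 189 None
190 blank 191 312 seal 189 None
198 blank 191 312 seal 190 None
```

Call:
{"api": "move_arm", "payload": {"rows": "0 0 0 0 0 0 -0.4;0 0 0 0 0 0 -0.4;0 0 0 0 0 0 -0.4;0 0 -0.13 0 0 0 -0.4;0 0 -0.26 0 0 0 -0.6;0 0 -0.37 0 0 0 -0.6;-0.13 -0.08 -0.37 0 0 0 -0.6;-0.26 -0.16 -0.37 0 0 0 -0.6;-0.39 -0.24 -0.37 0 0 0 -0.6;-0.52 -0.32 -0.37 0 0 0 -0.6;-0.65 -0.36 -0.37 0 0 0 -0.6;-0.79 -0.36 -0.37 0 0 0 -0.6"}}

```text
clock: 37.45
eef_pos: [423.5, -238.1, 126.6]
tool_rot: [-3.137, -0.001, 1.449]
force: [0.2, 0.1, 0.1]
width: 68.2
gripper_force: 0.0
```

Run:
```python
from h import *
for _ in range(3):get_image("wrist")
im,c=grab("wrist");m,r=blanks(im,c);print(r)
mv((424.5,-258.5,130,85),(424.5,-258.5,13,85))
im,c=grab("top");o=survey(im,c);print(o["blanks"])
```

```text
[array([ 420.7, -271.4,   85.3,  120.6,   48.6])]
at [ 426.8 -239.3  126.6] [180.   -0.   82.7] w 68.5 F [ 0.6  1.1 -0.3] t 37.6
-0.064 0.001 -0.011 0.000 -0.000 -0.025
-0.064 0.001 0.379 0.000 -0.000 -0.025
[array([ 733.2, -185.8,   36.4,   43.3,   30.8]), array([645.8, -52.7,  83.1, 115.7,  45.6]), array([555.5, -41.2,  82.8, 115.9,  45.3]), array([ 431.6, -228.7,  -87.9,   31.5,   24.2])]
```

Call:
{"api": "move_arm", "payload": {"rows": "-0.061 -0.004 0 0 0 -0.025 -0.6;-0.061 -0.004 0.1 0 0 -0.025 -0.6;-0.061 -0.004 0.2 0 0 -0.025 -0.6;-0.061 -0.004 0.3 0 0 -0.025 -0.6;-0.061 -0.004 0.376 0 0 -0.025 -0.6;-0.061 -0.004 0.376 0 0 -0.025 -0.6;-0.061 -0.004 0.376 0 0 -0.025 -0.6;-0.061 -0.004 0.376 0 0 -0.025 1;-0.061 -0.004 0.376 0 0 -0.025 1;-0.061 -0.004 0.376 0 0 -0.025 1;-0.061 -0.004 0.376 0 0 -0.025 1;-0.061 -0.004 0.376 0 0 -0.025 1"}}

```text
clock: 38.7
eef_pos: [425.1, -255.6, 15.7]
tool_rot: [3.139, 0.0, 1.488]
force: [0.0, 1.9, 7.9]
width: 48.4
gripper_force: 62.8
```

Run:
```python
from h import *
mv((469.1,-28,14,83))
```

```text
at [ 425.1 -255.6   15.7] [179.8   0.   85.2] w 48.4 F [0.  1.9 7.9] t 38.7
0.768 0.083 0.006 0.002 0.000 0.025
```

Call:
{"api": "move_arm", "payload": {"rows": "0.04 0.003 -0.004 0 0 0 1;0.11 0.01 -0.004 0 0 0 1;0.18 0.02 -0.004 0 0 0.01 1;0.25 0.027 -0.004 0 0 0.02 1;0.32 0.035 -0.004 0 0 0.025 1;0.39 0.042 -0.004 0 0 0.025 1;0.46 0.05 -0.004 0 0 0.025 1;0.53 0.058 -0.004 0 0 0.025 1;0.6 0.065 -0.004 0 0 0.025 1;0.67 0.073 -0.004 0 0 0.025 1;0.73 0.08 -0.004 0 0 0.025 1;0.768 0.083 -0.004 0 0 0.025 1"}}

```text
clock: 39.7
eef_pos: [469.5, -25.7, 16.1]
tool_rot: [3.139, -0.002, 1.45]
force: [-0.3, -0.1, -0.9]
width: 48.3
gripper_force: 61.8
```

Run:
```python
from h import *
im,c=gaps()
```

```text
at [468.4 -28.   15.7] [180.  -0.  83.] w 48.1 F [ 0.5 -1.2 -1. ] t 39.9
205 seal 124 blank 158 gap 14.8
215 seal 124 blank 158 gap 14.8
225 seal 123 blank 158 gap 15.2
280 seal 124 blank 159 gap 15.2
290 seal 124 blank 159 gap 15.2
300 seal 124 blank 159 gap 15.2
166 blank 190 314 seal 186 None
174 blank 190 313 seal 187 None
182 blank 191 313 seal 187 None
190 blank 191 312 seal 187 None
198 blank 192 312 seal 188 None
```

Call:
{"api": "move_arm", "payload": {"rows": "0.01 -0.001 0.002 0 0 0 1;0.02 -0.002 0.002 0 0 0 1;0.03 -0.002 0.002 0 0 0 1;0.036 -0.002 0.002 0 0 0 1;0.036 -0.002 0.002 0 0 0 1;0.036 -0.002 0.002 0 0 0 1"}}

```text
clock: 40.35
eef_pos: [468.4, -22.7, 15.6]
tool_rot: [3.141, 0.006, 1.442]
force: [-0.7, -6.7, 10.8]
width: 48.7
gripper_force: 63.2
```

Run:
```python
from h import *
im,c=gaps()
```

```text
at [468.4 -22.8  15.6] [180.    0.3  82.6] w 48.7 F [-0.7 -6.1 10.7] t 40.5
205 seal 131 blank 158 gap 11.7
215 seal 131 blank 158 gap 11.7
225 seal 131 blank 158 gap 11.7
280 seal 131 blank 159 gap 12.2
290 seal 130 blank 159 gap 12.6
300 seal 130 blank 159 gap 12.6
166 blank 190 314 seal 188 None
174 blank 190 314 seal 188 None
182 blank 191 313 seal 189 None
190 blank 191 313 seal 189 None
198 blank 191 312 seal 190 None
```

Call:
{"api": "move_arm", "payload": {"rows": "0.004 0 -0.004 0 0 0 1;0.008 0 -0.004 0 0 0 1;0.008 0 -0.004 0 0 0 1;0.008 0 -0.004 0 0 0 1"}}

```text
clock: 40.83
eef_pos: [468.9, -15.3, 15.7]
tool_rot: [-3.141, -0.0, 1.448]
force: [0.1, -0.8, 0.4]
width: 48.4
gripper_force: 61.9
```

Run:
```python
from h import *
im,c=gaps()
```

```text
at [468.9 -15.2  15.7] [-180.     0.    82.9] w 48.3 F [ 1.1 -1.3 -0.3] t 41.0
205 seal 147 blank 158 gap 4.9
215 seal 148 blank 158 gap 4.4
225 seal 148 blank 158 gap 4.4
280 seal 148 blank 158 gap 4.4
290 seal 148 blank 159 gap 4.9
300 seal 148 blank 159 gap 4.9
166 blank 191 315 seal 189 None
174 blank 191 314 seal 190 None
182 blank 191 314 seal 190 None
190 blank 192 313 seal None None
198 blank 192 313 seal 191 None
```

Call:
{"api": "move_arm", "payload": {"rows": "0 0 0.001 0 0 0 -0.4;0 0 0 0 0 0 -0.4;0 0 0 0 0 0 -0.4;0 0 -0.13 0 0 0 -0.4;0 0 -0.26 0 0 0 -1;0 0 -0.39 0 0 0 -1;0 0.1 -0.52 0 0 0 -1;0 0.2 -0.65 0 0 0 -1;0 0.25 -0.7 0 0 0 -1;0 0.25 -0.7 0 0 0 -1"}}

```text
clock: 41.82
eef_pos: [551.4, -24.3, 231.7]
tool_rot: [3.126, -0.004, 1.446]
force: [2.0, -0.1, -0.2]
width: 85.3
gripper_force: 0.0
```

Run:
```python
from h import *
for _ in range(3):get_image("wrist")
mv((500,200,200,83))
im,c=grab("wrist");m,r=blanks(im,c);print(r)
cv2.imwrite("pics/w20.png",cv2.resize(im,(800,600),interpolation=cv2.INTER_CUBIC))
hs=cv2.cvtColor(im,cv2.COLOR_BGR2HSV);k=((hs[...,2]<75)&(hs[...,1]<100)).astype(np.uint8)
print([(rect(p,c,0),len(p)) for p in comps(k,60)])
```

```text
at [542.3 -24.3 225.1] [-179.9    0.    83. ] w 85.6 F [ 0.2 -0.2 -1. ] t 42.0
0.725 -0.231 0.084 -0.001 0.000 -0.000
[array([559.4, -42.7,  82.6, 118.8,  50.3]), array([646.7, -53.4,  83.5, 119. ,  51.4]), array([469.1, -32.5,  82.3, 117.3,  50.3])]
[(array([471.2, -33.2,  86.2, 127.5,  54. ]), 428), (array([558.5, -43.8,  82.5, 125.9,  53.8]), 308), (array([657.8,   5.6,  -1.6,  54.7,   6.1]), 102), (array([ 522.6, -217.3,   -7. ,  680.5,  207.3]), 38160)]
```

View pics/w20.png

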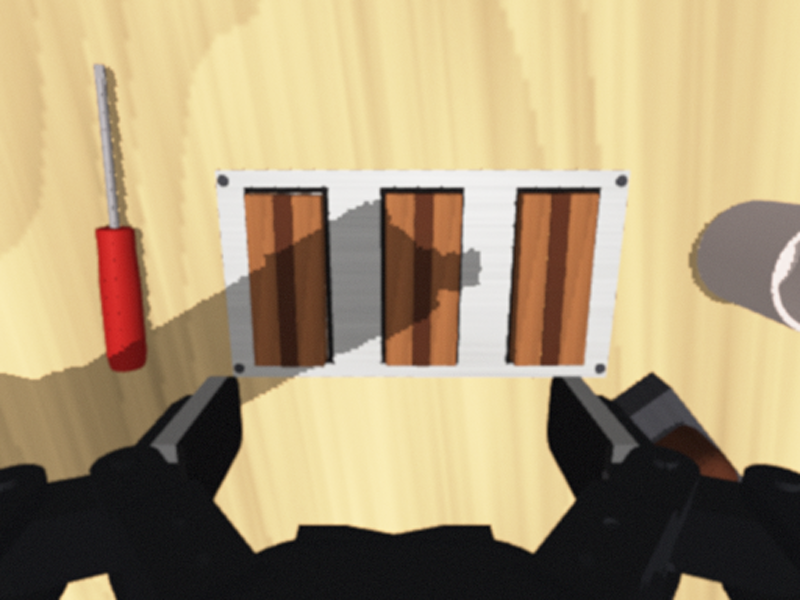

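Call:
{"api": "move_arm", "payload": {"rows": "0.922 0.176 0 0 0 0 1;0.922 0.176 0 0 0 0 1;0.922 0.176 0 0 0 0 1;0.922 0.176 0 0 0 0 1;0.922 0.176 0 0 0 0 1;0.922 0.176 0 0 0 0 1;0.922 0.176 0 0 0 0 1;0.922 0.176 0 0 0 0 1;0.922 0.176 0 0 0 0 1;0.922 0.176 0 0 0 0 1"}}

```text
clock: 42.85
eef_pos: [628.3, 242.7, 224.0]
tool_rot: [-3.139, 0.003, 1.449]
force: [-0.9, -0.8, -0.4]
width: 0.1
gripper_force: 0.0
```

Run:
```python
from h import *
mv((628,244,90,83))
im,c=grab("scene");o=survey(im,c);print(o["blanks"],o["grip"],o["tape"])
```

```text
at [628.3 242.7 224. ] [-179.8    0.2   83. ] w 0.1 F [-0.9 -0.8 -0.4] t 42.9
0.006 -0.000 0.447 -0.002 0.002 0.000
[array([482.4, -63.5,  56.7,  69. ,  27.3]), array([ 713.1, -208.2,   37.2,   57.2,   39.7]), array([560.1, -38.4,  83.1, 122.6,  48.8]), array([649. , -49.8,  83.9, 122.2,  47.9])] [(array([5.597e+02, 1.931e+02, 3.000e-01, 1.451e+02, 2.830e+01]), 351), (array([592. , 255.7,  83.8,  59.3,  13. ]), 93)] [array([531.9, 208.3,  -2.1,  60.6,  55.9])]
```

Call:
{"api": "move_arm", "payload": {"rows": "0.004 0 0.13 0 0 0 1;0.004 0 0.26 0 0 0 1;0.004 0 0.39 0 0 0 1;0.004 0 0.447 0 0 0 1;0.004 0 0.447 0 0 0 1;0.004 0 0.447 0 0 0 1"}}

```text
clock: 43.4
eef_pos: [629.5, 243.0, 91.1]
tool_rot: [-3.14, 0.001, 1.446]
force: [0.2, 0.1, 0.8]
width: 0.1
gripper_force: 0.0
```

Call:
{"api": "move_arm", "payload": {"rows": "0 -0.064 0 0 0 0 1;-0.003 -0.11 0 0 0 0 1;-0.006 -0.15 0 0 0 0 1;0.005 -0.19 0 0 0 0 1;0.017 -0.233 0 0 0 0 1;0.04 -0.27 0 0 0 0 1;0.068 -0.303 0 0 0 0 1;0.095 -0.325 0 0 0 0 1;0.12 -0.341 0 0 0 0 1;0.145 -0.353 0 0 0 0 1;0.145 -0.353 0 0 0 0 1"}}

```text
clock: 44.32
eef_pos: [528.8, 303.9, 91.8]
tool_rot: [-3.14, -0.002, 1.451]
force: [0.3, 0.1, -1.1]
width: 0.2
gripper_force: 0.0
```

Call:
{"api": "move_arm", "payload": {"rows": "0.01 -0.002 0 0 0 0 1;0.02 -0.005 0 0 0 0 1;0.02 -0.005 0 0 0 0 1;0.02 -0.005 0 0 0 0 1"}}

```text
clock: 44.65
eef_pos: [529.0, 307.6, 91.4]
tool_rot: [-3.141, -0.001, 1.448]
force: [-0.3, -0.7, -0.6]
width: -0.0
gripper_force: 0.1
```

Run:
```python
from h import *
mv()
im,c=grab("scene");print(survey(im,c)["grip"])
```

```text
at [529.  307.6  91.4] [-179.9   -0.    83. ] w -0.0 F [-0.3 -0.7 -0.6] t 44.6
[(array([525.2, 285.5, -84.4,  77. ,  75.5]), 334), (array([532.2, 327.9,  -6. ,  58.3,  15.3]), 106)]
```

Nearly open; press on until the stop.

Call:
{"api": "move_arm", "payload": {"rows": "0.007 0 0 0 0 0 1;0.013 0 0 0 0 0 1;0.013 0 0 0 0 0 1;0.013 0 0 0 0 0 1"}}

```text
clock: 45.03
eef_pos: [529.3, 310.3, 91.5]
tool_rot: [-3.14, 0.002, 1.448]
force: [-3.1, -3.4, 1.8]
width: 0.2
gripper_force: 1.9
```

Call:
{"api": "move_arm", "payload": {"rows": "0.007 0 0 0 0 0 1;0.013 0 0 0 0 0 1;0.013 0 0 0 0 0 1;0.013 0 0 0 0 0 1"}}

```text
clock: 45.37
eef_pos: [529.3, 310.5, 91.4]
tool_rot: [-3.139, 0.008, 1.446]
force: [-4.5, -9.8, 6.3]
width: 0.1
gripper_force: 5.3
```

Call:
{"api": "move_arm", "payload": {"rows": "0.005 0 0 0 0 0 1;0.01 0 0 0 0 0 1;0.01 0 0 0 0 0 1;0.01 0 0 0 0 0 1"}}

```text
clock: 45.7
eef_pos: [529.3, 310.7, 91.4]
tool_rot: [-3.138, 0.013, 1.445]
force: [-6.6, -15.7, 10.9]
width: -0.7
gripper_force: 7.8
```

Stop reached. Back off, rise, and verify everything.

Call:
{"api": "move_arm", "payload": {"rows": "-0.05 0 0 0 0 0 1;-0.12 0 0 0 0 0 1;-0.12 0 -0.13 0 0 0 1;-0.12 0 -0.26 0 0 0 1;-0.12 0 -0.4 0 0 0 1;-0.25 -0.12 -0.45 0 0 0 1;-0.4 -0.25 -0.45 0 0 0 1;-0.4 -0.3 -0.45 0 0 0 1;-0.4 -0.3 -0.45 0 0 0 1;-0.4 -0.3 -0.45 0 0 0 1"}}

```text
clock: 46.53
eef_pos: [425.2, 209.4, 227.4]
tool_rot: [3.141, -0.0, 1.449]
force: [1.5, 0.2, 0.8]
width: -0.4
gripper_force: 0.0
```

Run:
```python
from h import *
for _ in range(2): get_image("scene")
mv()
for n in("scene","top"):
    im,c=grab(n);o=survey(im,c);print(n,o["blanks"],o["grip"],o["tape"])
    hsv=cv2.cvtColor(im,cv2.COLOR_BGR2HSV).astype(int);yy,xx=np.mgrid[:384,:512]
    W=toW(np.c_[xx.ravel(),yy.ravel()],c,30).reshape(384,512,2)
    b=(W[...,0]>320)&(W[...,0]<500)&(W[...,1]>220)&(W[...,1]<410)&(hsv[...,1]>105)&(hsv[...,0]<17)
    print([(rect(p,c,30)) for p in comps(b,40)])
```

```text
at [428.3 211.4 227.6] [179.8  -0.2  83. ] w -0.4 F [1.5 0.3 0.2] t 46.6
scene [array([468.8, -27.5,  82.9, 123.2,  50.3]), array([ 713.9, -207.5,   32.9,   54.9,   41.2]), array([560.2, -39. ,  82.2, 122.1,  49.4]), array([649.1, -49.9,  83.9, 122.2,  47.8])] [(array([532.6, 329.7,  -8.1,  58.4,  15.3]), 94)] [array([531.3, 206.6,  58. ,  57.9,  55.4])]
[array([422. , 312.4,  89.6, 138. , 114.2])]
top [array([ 732.8, -186.1,   36.4,   44.4,   30.8]), array([645.8, -52.5,  83.1, 115.3,  45.6]), array([555.6, -41.3,  82.9, 115.8,  45.4]), array([464.9, -30. ,  82.7, 115.4,  45.6])] [] [array([532.1, 208.4,  48. ,  54.3,  52.1])]
[]
```

```bash
python3 -c "
from cell import *
print(finish_job())"
```

```text
the job is handed in; nothing more can be done
None
```

The job is handed in: valve shut, all three offcuts put in the scrap box, all three blanks slid into their bays within about 1 mm of the outlines, then the valve opened to its stop. Two doubts: the short offcut leans tilted against the box's front wall and was last checked on its own before the blanks were slid, and the second blank may have risen just under 1 mm for a moment near the end of its slide.

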